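# Square a flange plate into a corner stop and weigh it down with a tape roll

### The job

Slide the flange plate, bored end first, fully home into the corner of the heavy steel stop so that it lies flush against both rails; the stop only stands on the bench by its own weight, so press gently and do not shift it. Then draw the roll of foil tape off its leaning spindle and set it down gently, flat and centred in the marker-pen circle on the plate, as a weight, leaving the plate still flush. Leave the tape measure, the grinding disc and the pipe stub where they are.

Things in the scene. Friction and masses are not known exactly. Their poses are not given: they have to be found in the camera images.
- stop: L-shaped stop of steel bar 35 mm wide, 35 mm high, 2.8 kg, standing loose on the bench, z up. The back rail runs along its y (-100 to +110 mm), inner face at x = +50 mm; the side rail runs along its x (-50 to +50 mm), inner face at y = +75 mm; open towards -x and -y. Origin on the bench, 50 mm in from the back rail's face and 75 mm in from the side rail's
- stop_corner (a point): the inner corner of the stop at bench height, where the two inner faces meet; axes as the stop's
- plate: aluminium plate flat on the bench, 100 mm (its x) by 150 mm (its y), 10 mm thick, about 0.36 kg, with a 50 mm round through bore towards its +y end (25 mm of metal left to each long edge, 15 mm to the end) and a black pen circle on its solid -y half. Origin at the centre of its underside, z up. Its four dark dots are only marks
- plate_corner (a point): the plate's bottom corner at its +x, +y end (x 50, y 75 mm), which goes into the stop's inner corner; axes as the plate's
- plate_bore (a point): centre of the 50 mm bore at the plate's top face (plate x 0, y 35 mm)
- pen_circle (a point): centre of the black marker-pen circle (64 mm diameter) on the plate's top face (plate x 0, y -33 mm)
- holder: tape holder fixed to the bench: grey base 120 x 100 x 10 mm, a 30 mm square stem, and a leaning spindle, 20 mm diameter, 58 mm long above a round collar of 48 mm diameter. The spindle leans 0.44 rad (25 degrees) from vertical towards the holder's -x. Origin at the centre of the base's underside, z up
- spindle_foot (a point): centre of the collar's upper face, on the spindle's axis (holder x 30, y 0, z 55 mm); axes as the holder's, not tilted
- spindle_tip (a point): the free upper end of the spindle, on its axis (holder x 5.3, y 0, z 107.5 mm)
- roll: roll of aluminium foil tape on a cardboard core, 56 mm outside diameter, 26 mm bore, 48 mm high, about 0.35 kg, resting on the collar with the spindle through its bore (3 mm play all round). Origin at the centre of its lower end face, z along its axis, up and leaning like the spindle at the start
- tape_measure: yellow tape measure, 70 x 36 x 62 mm, a bystander; origin at the centre of its underside
- disc: grey grinding disc lying flat, 100 mm diameter, 6 mm thick, a bystander; origin at the centre of its underside
- pipe_stub: short steel exhaust pipe standing on end, 64 mm diameter, 75 mm high, a bystander; origin at the centre of its foot
Mind the look-alikes: they are no part of the job. Of the things like the holder, leave any that is green or red; of the rest the smaller one is meant.

How it is judged:
On the way, in this order (a step that is already met when the one before it is completed fails the run):
1. the plate lies flush in the corner of the stop while the tape roll is still on its spindle (x of plate_corner in the frame of stop_corner between -0.0025 and 0.003 m and y of plate_corner in the frame of stop_corner between -0.0025 and 0.003 m and angle between the x axis of plate and the x axis of stop, either way round below 0.025 rad and angle between plate's own z axis and vertical below 0.03 rad and height (world z) of plate below 0.004 m and distance between roll and spindle_foot below 0.02 m), for 0.3 s.
2. the tape roll has been drawn off the spindle (distance between roll and spindle_foot above 0.075 m), for 0.1 s.
At the end, for the whole second after the job is handed in: Plate flat, its corner within 2.5 mm of both rails and square to them within 0.025 rad; roll flat on the plate (height within 3 mm, tilt under 0.05 rad), its axis within 8 mm of the pen circle's centre, released, at rest; stop's corner within 5 mm of its start (x of plate_corner in the frame of stop_corner between -0.0025 and 0.003 m and y of plate_corner in the frame of stop_corner between -0.0025 and 0.003 m and angle between the x axis of plate and the x axis of stop, either way round below 0.025 rad and angle between plate's own z axis and vertical below 0.03 rad and height (world z) of plate below 0.004 m and horizontal distance between roll and pen_circle below 0.008 m and angle between roll's own z axis and vertical below 0.05 rad and z of roll in the frame of pen_circle between -0.003 and 0.003 m and linear speed of each of roll, plate below 0.02 m/s and distance of stop_corner from where it was at the start of the episode below 0.005 m); the robot touches nothing.
It fails at once if the stop is shifted by more than 5 mm (distance of any of stop_corner, stop from where it was at the start of the episode above 0.005 m).
It fails at once if the roll is dropped: it falls faster than 0.5 m/s out of the fingers' hold (contact force between the fingers and roll below 0.1 N and linear speed of roll above 0.5 m/s).
It fails at once if a bystander (tape measure, grinding disc, pipe stub) is moved by more than 15 mm (distance of any of tape_measure, disc, pipe_stub from where it was at the start of the episode above 0.015 m).
It also fails if it takes over 72 s, if anything falls off the work surface, if the arm or the gripper's body presses on something with over 40 N, if the wrist force passes 120 N, or if a joint passes its speed limit or range.

### The arm

A 7-joint arm with a two-finger parallel gripper is mounted at the origin on the work surface. World frame = base frame: x ahead of the robot, y to its left, z up, the work surface at z = 0. Lengths are in m, angles in rad, forces in N, time in s.
With the tool pointing down it reaches from about 0.4 to 0.85 m from the base axis. Payload 4.5 kg.
Tool frame: the origin (TCP) lies midway between the tips of the shut fingers; the grasp point (between the pads) lies 19 mm behind it; z points along the fingers, y is the line along which they close (so a half turn about z gives the same grasp; the last joint's range is limited). The gripper opens to 88 mm and grips with 3 to 60 N. Pads are 18 mm wide; open, the fingers measure 123 mm over their backs; the gripper's body (75 mm by 187 mm) begins 45 mm behind the grasp point.
Start: joints at [-1.242, 0.689, -0.195, 1.565, 0.157, 0.902, -0.215], TCP at [0.182, 0.598, 0.239] pointing down, gripper open.
Joint ranges: [-3.01, 3.01], [-0.46, 2.08], [-1.47, 1.51], [0.13, 2.56], [-1, 4.14], [0.04, 2.09], [-2.66, 2.66]. Speed limits (rad/s): [2.57, 2.57, 3.14, 3.14, 3.14, 3.14, 3.14].

### API

Orientations are given as a unit quaternion [x, y, z, w].
In Python, from plant import sensors, eyes, finish_job gives the robot as it stands.
- The arm moves only by the tool send_rows, never from a script. Its argument "rows" is text: rows parted by semicolons, each of 4 numbers parted by spaces: the shift along the tool's x, y, z normalised to -1 to 1, where 1 is 30 cm, then the turn about the tool's z normalised to -1 to 1, where 1 is 2 pi rad. A call has 1 to 10 rows; each row is the pose to reach, as a shift and turn from the pose commanded when the call began, along the tool's axes at that moment, turning the shorter way round; what a row does not reach only later rows make up. A row lasts 1/12 s, in which the tool goes at most 41.7 mm and 7.16 degrees, less where a joint would pass 70% of its speed; a pose out of reach is approached as far as the arm can. A call with a number of a shift or a turn outside -1 to 1 is refused whole. A call with a gripper value outside its range is refused whole. "jaw" is the closure, from -1 (fully open) to 1 (shut), set as the call begins (left out, the last holds). The fingers move at their own pace and stop on an object; "force" is the grip in N (left out, the last holds). Time passes only in rows, so rows that repeat a pose let the fingers close. It gives the time, the measured TCP pose, the force, the opening and the grip force at its end, in the units of the state.
- sensors.get_state(): the state, without advancing time (a new reading comes with each control period).
- eyes.snapshot(name): name is "scene" or "top" or "wrist"; returns (picture, depth): 480x640x3 uint8, red, green, blue; 480x640 float32, m along the optical axis (not along the pixel's ray), 0 where there is no reading.
- eyes.calibration(name): a dict with "fov_y" (degrees; the focal length in pixels is half the picture's height over the tangent of half this angle, whatever the lens; pixels are square), "cx", "cy" (the principal point, pixels), "world_from_camera" (4x4, takes a point from camera to world coordinates). Camera axes: x right, y down, z forward; pixel columns grow to the right and rows downward; lengths in m; the calibration is good to about 2 mm. The wrist camera is an equidistant fisheye: a pixel r from the principal point sees the ray r / f radians off the axis. A picture is of the moment at which its call begins: read the wrist's pose just before it. calibration takes no time and is no camera call; for the wrist camera it gives the pose at the moment of the call.
- finish_job(): hands the job in; it is judged then, once.
The state is a dict: "clock": time; "q": joint angles; "qd": joint speeds; "joint_torque": joint torques, N m; "tool_pos": TCP position; "eef_rot": TCP orientation; "contact_force": force on the tool from outside, world axes, zero at the start; "moment": the same for the moment, N m; "opening": opening from 0.0 (shut) to 1.0 (fully open); "finger_force": force on a finger pad.
Only numpy, scipy, OpenCV 4.12 (cv2) and the standard library are available. Lean on these libraries where they do the work, as an engineer would, in place of code of your own. Each camera call takes 0.05 s, during which the arm holds its last target. There are 200 camera calls.

## Working session

There is one attempt and no reset: what is moved stays moved. The work goes in short steps, Python scripts to look and compute and a tool call to move; the robot and the scene stay as the last step left them, time stands still between calls to the robot, and variables do not carry over. Pictures are saved under pics/ and viewed, at most 10 in all, crops included, and the job is handed in when it is done.

Besides the shell and the picture viewer there is one more tool, called after ">>>" as a command line: name --argument value ..., lists and objects as JSON in quotes. send_rows: Moves the arm, as the interface text tells. Scaled input: -1 to 1 covers 30 cm each way for a shift and 2 pi rad each way for a turn. Its arguments: {"type":"object","properties":{"rows":{"type":"string"},"jaw":{"type":"number"},"force":{"type":"number"}},"required":["rows"]}

```bash
ls; mkdir -p pics
python3 - <<'E'
from plant import sensors, eyes
import cv2,numpy as np
s=sensors.get_state(); print({k:np.round(v,3) for k,v in s.items()})
for n in("scene","top"):
    p,d=eyes.snapshot(n); c=eyes.calibration(n); np.savez(f"pics/{n}0.npz",p=p,d=d,**c)
    cv2.imwrite(f"pics/{n}0.png",p[...,::-1]); print(n,c)
E
```

```text
pics
{'clock': np.float64(0.0), 'q': array([-1.242,  0.69 , -0.194,  1.566,  0.157,  0.902, -0.215]), 'qd': array([ 0.001,  0.001, -0.001, -0.002,  0.001,  0.002, -0.   ]), 'joint_torque': array([-0.0000e+00, -5.2756e+01, -1.2670e+00, -1.5343e+01, -5.3000e-02,
        7.0000e-03,  0.0000e+00]), 'tool_pos': array([0.181, 0.597, 0.238]), 'eef_rot': array([ 0.147,  0.989, -0.001, -0.   ]), 'contact_force': array([ 0.625,  0.164, -0.127]), 'moment': array([0.023, 0.017, 0.006]), 'finger_force': np.float64(0.0), 'opening': np.float64(0.997)}
scene {'fov_y': 57.18226244490097, 'cx': 318.684495169256, 'cy': 237.24845301522043, 'world_from_camera': array([[-0.64747461,  0.48521127, -0.58766202,  1.25018408],
       [ 0.7618752 ,  0.43030415, -0.48413275,  0.64932246],
       [ 0.01796674, -0.76118879, -0.64828144,  0.8692284 ],
       [ 0.        ,  0.        ,  0.        ,  1.        ]])}
top {'fov_y': 52.49807346236768, 'cx': 320.8414907753397, 'cy': 249.96569524321717, 'world_from_camera': array([[ 0.01016054, -0.99867462,  0.0504555 ,  0.50514568],
       [-0.99990631, -0.01061002, -0.00864866,  0.07260563],
       [ 0.00917253, -0.0503629 , -0.99868886,  1.30100742],
       [ 0.        ,  0.        ,  0.        ,  1.        ]])}
```

View pics/scene0.png

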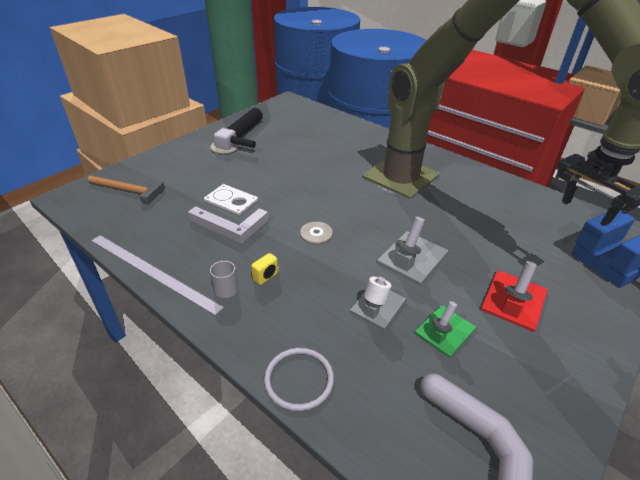

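View pics/top0.png

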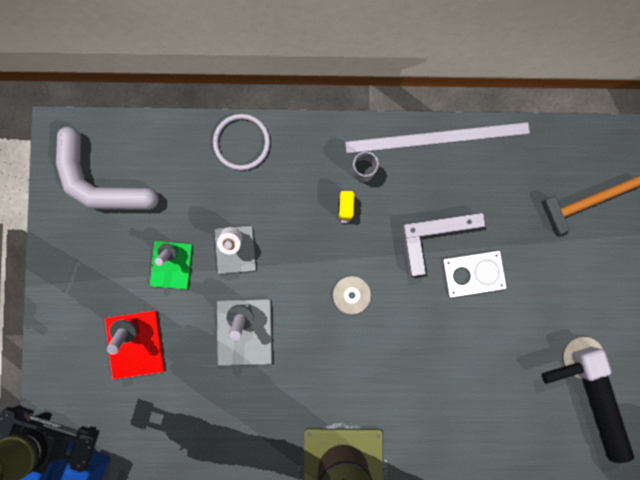

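Scene view: the holders are the small grey one with the roll (scene 378,305; top 235,250), a large grey one (top 245,332), a green one (172,265) and a red one (134,345). The smaller grey one is meant, and it carries the roll. In the top view the plate is at (475,273), bore to the left (462,275), and the stop's corner is at about (422,238).

I'll measure these and make an enlarged crop to confirm the holder.

```bash
cat > h.py <<'E'
import numpy as np, cv2
from scipy.spatial.transform import Rotation as R
def load(f):
    z=np.load(f); return z['p'],z['d'],{k:z[k] for k in('fov_y','cx','cy','world_from_camera')}
def rays(uv,c,fish=False):
    uv=np.atleast_2d(np.float64(uv)); f=240/np.tan(np.radians(c['fov_y'])/2)
    v=(uv-[c['cx'],c['cy']])/f
    if fish:
        r=np.linalg.norm(v,axis=1,keepdims=True)+1e-12; d=np.c_[v/r*np.sin(r),np.cos(r)]
    else: d=np.c_[v,np.ones(len(v))]
    T=np.array(c['world_from_camera']); return T[:3,3],d@T[:3,:3].T
def onplane(uv,c,z,fish=False):
    o,d=rays(uv,c,fish); return o+d*((z-o[2])/d[:,2])[:,None]
def cloud(d,c,fish=False):
    v,u=np.mgrid[:480,:640]; uv=np.c_[u.ravel(),v.ravel()]
    o,r=rays(uv,c,fish); ax=np.array(c['world_from_camera'])[:3,2]
    return (o+r*(d.ravel()/(r@ax))[:,None]).reshape(480,640,3)
def tri(uv1,c1,uv2,c2,f1=False,f2=False):
    a,d=rays(uv1,c1,f1); b,e=rays(uv2,c2,f2); d,e=d[0],e[0]
    t=np.linalg.lstsq(np.c_[d,-e],b-a,rcond=None)[0]; p,q=a+t[0]*d,b+t[1]*e
    return (p+q)/2,np.linalg.norm(p-q)
E
python3 - <<'E'
from h import *
p,d,c=load('pics/top0.npz'); P=cloud(d,c)
g=cv2.cvtColor(p,cv2.COLOR_RGB2GRAY)
m=((p.min(2)>225)).astype(np.uint8); m[:, :430]=0
cs,h=cv2.findContours(m,cv2.RETR_CCOMP,cv2.CHAIN_APPROX_NONE)
for k,x in enumerate(cs):
    if cv2.contourArea(x)>40:
        q=onplane(x.reshape(-1,2),c,.010)[:,:2].astype(np.float32)
        r=cv2.minAreaRect(q); print('white',np.round(r[0],4),np.round(r[1],4),r[2],h[0][k][3],cv2.boundingRect(x), 'z',np.median(P[x[:,0,1],x[:,0,0],2]))
# stop by height
Z=P[...,2]; m=((Z>.022)&(Z<.05)).astype(np.uint8); m[:,:390]=0;m[:,510:]=0;m[:180]=0;m[300:]=0
x=max(cv2.findContours(m,0,1)[0],key=cv2.contourArea); a=cv2.approxPolyDP(x,4,True).reshape(-1,2)
print('stop px',a.tolist(),'z',np.median(Z[m>0])); print(np.round(onplane(a,c,.035),4))
# holder
hb=((Z>.005)&(Z<.016)).astype(np.uint8); hb[:,:205]=0;hb[:,265:]=0;hb[:220]=0;hb[280:]=0
x=max(cv2.findContours(hb,0,1)[0],key=cv2.contourArea)
r=cv2.minAreaRect(onplane(x.reshape(-1,2),c,.01)[:,:2].astype(np.float32)); print('base',r, np.median(Z[hb>0]))
rr=(Z>.075); rr[:,:205]=0;rr[:,265:]=0;rr[:215]=0;rr[285:]=0
print('roll top',P[rr].mean(0),P[rr].min(0),P[rr].max(0))
s=cv2.imread('pics/scene0.png')[265:365,340:480]; t=cv2.imread('pics/top0.png')[210:310,140:280]
cv2.imwrite('pics/crop.png',cv2.resize(np.hstack([s,t]),None,fx=2.8,fy=2.8,interpolation=cv2.INTER_CUBIC))
E
```

```text
white [ 0.5117 -0.3476] [0.1008 0.1514] 9.405183792114258 -1 (444, 251, 62, 46) z 0.008596016159562847
white [ 0.5065 -0.3129] [0.0504 0.0508] 0.5708802342414856 0 (452, 266, 20, 20) z 0.009517666018268311
stop px [[482, 213], [404, 224], [411, 274], [424, 273], [419, 235], [484, 225]] z 0.03476303424655924
[[ 0.6707 -0.36    0.035 ]
 [ 0.6394 -0.1552  0.035 ]
 [ 0.509  -0.1736  0.035 ]
 [ 0.5119 -0.2075  0.035 ]
 [ 0.611  -0.1945  0.035 ]
 [ 0.6391 -0.3651  0.035 ]]
base ((0.5702272057533264, 0.2899188995361328), (0.12242806702852249, 0.10349205136299133), 7.190560817718506) 0.009637049002954479
roll top [0.58436103 0.28296309 0.13912985] [0.50514568 0.07260563 0.07579751] [0.62242734 0.31926348 1.30100742]
```

View pics/crop.png

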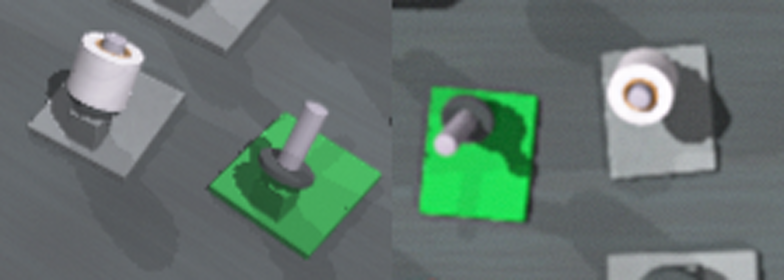

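The crop confirms it: the small grey holder carries the roll and leans towards world -x, while the green one is bare. Plate and stop are almost parallel, at yaw about 9.4° and 9°. I'll first move towards the holder for a wrist look.

```bash
cat >> h.py <<'E'
def row(target,yaw=None):
    """print normalised row from current pose to target xyz, tool-y at yaw (deg, mod 180)"""
    from plant import sensors
    s=sensors.get_state(); Rm=R.from_quat(s['eef_rot']).as_matrix(); y=Rm[:,1]
    dl=Rm.T@(np.array(target)-s['tool_pos']); a=np.degrees(np.arctan2(y[1],y[0])); t=0
    if yaw is not None: t=-((yaw-a+90)%180-90)
    print('at',np.round(s['tool_pos'],4),'yaw',round(a,2),'clock',round(float(s['clock']),2),'q7',np.round(s['q'][6],2),'F',np.round(s['contact_force'],1))
    print('row %.4f %.4f %.4f %.5f'%(*(dl/.3),t/360),'turn deg',round(t,2))
def snap(n,name):
    from plant import eyes
    c=eyes.calibration(n); p,d=eyes.snapshot(n); np.savez(f'pics/{name}.npz',p=p,d=d,**c); cv2.imwrite(f'pics/{name}.png',p[...,::-1]); return p,d,c
E
python3 -c "
from h import *
row((.38,.42,.26)); row((.47,.29,.26),90)"
```

```text
at [0.1815 0.5975 0.238 ] yaw 73.11 clock 0.1 q7 -0.22 F [0.8 0.4 0. ]
row -0.8050 -0.3740 -0.0726 0.00000 turn deg 0
at [0.1815 0.5975 0.238 ] yaw 73.11 clock 0.1 q7 -0.22 F [0.8 0.4 0. ]
row -1.2180 -0.7015 -0.0720 -0.04691 turn deg -16.89
```

>>> send_rows --rows "-0.805 -0.374 -0.073 0;-0.805 -0.374 -0.073 0;-0.805 -0.374 -0.073 -0.02;-0.805 -0.374 -0.073 -0.04;-0.805 -0.374 -0.073 -0.047;-0.805 -0.374 -0.073 -0.047;-0.805 -0.374 -0.073 -0.047;-0.805 -0.374 -0.073 -0.047;-0.95 -0.6 -0.073 -0.047;-1 -0.7 -0.073 -0.047"

```text
clock: 0.93
tool_pos: [0.3994, 0.342, 0.2603]
eef_rot: [-0.003, 1.0, 0.001, -0.0]
contact_force: [1.4, -0.5, -0.3]
opening: 0.999
finger_force: 0.0
```

```bash
python3 -c "
from h import *
row((.47,.29,.26),90)
p,d,c=snap('wrist','w1'); print(c)"
```

```text
at [0.3994 0.342  0.2603] yaw 90.35 clock 0.93 q7 0.54 F [ 1.4 -0.5 -0.3]
row -0.2342 -0.1748 0.0004 0.00097 turn deg 0.35
{'fov_y': 65.70646984690485, 'cx': 318.04101065273676, 'cy': 237.2592840313377, 'world_from_camera': array([[-0.00697178,  0.94666148,  0.32215436,  0.31547607],
       [ 0.99997121,  0.00563494,  0.00508206,  0.34248709],
       [ 0.00299567,  0.32218052, -0.94667351,  0.40611581],
       [ 0.        ,  0.        ,  0.        ,  1.        ]])}
```

View pics/w1.png

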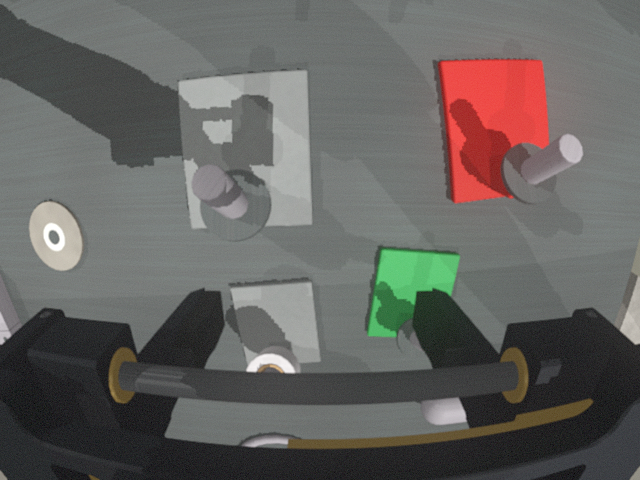

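The wrist view has the gripper's own bar hiding everything below row 290, and the camera sees the tool's +x side. Next I go over the plate with the tool's y along the plate's x, so the camera faces the stop's corner.

>>> send_rows --rows "-0.335 -0.94 0 0.2247;-0.335 -0.94 0 0.2247;-0.335 -0.94 0 0.2247;-0.335 -0.94 0 0.2247;-0.335 -0.94 0 0.2247;-0.335 -0.94 0 0.2247;-0.335 -0.94 0 0.2247;-0.335 -0.94 0 0.2247;-0.335 -0.94 0 0.2247;-0.335 -0.94 0 0.2247"

```text
clock: 1.82
tool_pos: [0.5014, 0.0578, 0.2603]
eef_rot: [0.588, 0.809, 0.0, -0.0]
contact_force: [0.7, 0.1, 0.2]
opening: 1.001
finger_force: 0.0
```

```bash
python3 -c "
from h import *
row((.4703,-.3189,.26),9.4)"
```

```text
at [0.5014 0.0578 0.2603] yaw 17.97 clock 1.82 q7 0.13 F [0.7 0.1 0.2]
row -1.1624 -0.4862 0.0006 0.02381 turn deg 8.57
```

>>> send_rows --rows "-1 -0.43 0 0.0238;-1 -0.43 0 0.0238;-1 -0.43 0 0.0238;-1 -0.43 0 0.0238;-1 -0.43 0 0.0238;-1 -0.43 0 0.0238;-1 -0.43 0 0.0238;-1 -0.43 0.2 0.0238;-1 -0.486 0.3 0.0238;-1 -0.486 0.3 0.0238" --jaw 0.05

```text
clock: 2.65
tool_pos: [0.455, -0.2736, 0.167]
eef_rot: [0.645, 0.764, -0.001, -0.003]
contact_force: [-1.3, -0.5, 0.8]
opening: 0.476
finger_force: 0.0
```

```bash
python3 -c "
from h import *
row((.4703,-.3189,.16),9.4)
p,d,c=snap('wrist','w2'); print(c['world_from_camera'].round(3).tolist())"
```

```text
at [ 0.455  -0.2736  0.167 ] yaw 9.69 clock 2.65 q7 0.65 F [-1.3 -0.5  0.8]
row -0.1576 0.0250 0.0228 0.00080 turn deg 0.29
[[0.986, 0.162, 0.05, 0.442], [0.169, -0.933, -0.316, -0.189], [-0.004, 0.32, -0.947, 0.313], [0.0, 0.0, 0.0, 1.0]]
```

View pics/w2.png

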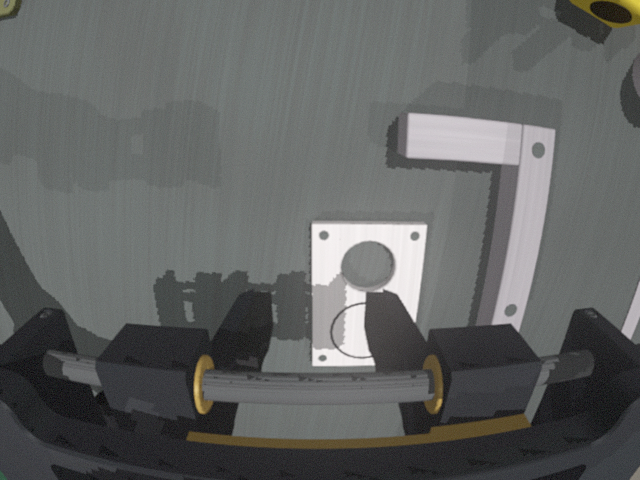

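The bore is at (368,264), the plate's end edge is near row 222, and the stop's rails run from (405,113) to (555,128) and down. I'll measure them here and triangulate against the top view.

```bash
cat > meas.py <<'E'
from h import *
from scipy.spatial import cKDTree
def fitline(q):
    q=np.float32(q); vx,vy,x,y=cv2.fitLine(q,cv2.DIST_HUBER,0,.001,.001).ravel(); return np.array([x,y]),np.array([vx,vy])
def measure(p,d,c,fish=True,verbose=True):
    P=cloud(d,c,fish); Z=P[...,2]; X=P[...,0];Y=P[...,1]
    m=((Z>.022)&(Z<.045)&(Y<-.14)&(Y>-.42)&(X>.48)&(X<.70)).astype(np.uint8)
    x=max(cv2.findContours(m,0,1)[0],key=cv2.contourArea).reshape(-1,2)
    S=onplane(x,c,.035,fish)[:,:2]
    th=np.radians(9.); 
    for _ in range(3):
        ex=np.array([np.cos(th),np.sin(th)]); ey=np.array([-ex[1],ex[0]])
        a=(S-C0)@ex if _ else (S-[.611,-.1945])@ex; b=(S-C0)@ey if _ else (S-[.611,-.1945])@ey
        bk=S[(abs(a)<.012)&(b<-.01)&(b>-.1)]; sd=S[(abs(b)<.012)&(a<-.012)&(a>-.085)]
        (p1,v1),(p2,v2)=fitline(bk),fitline(sd)
        v1*=np.sign(v1[1]); v2*=np.sign(v2[0]); t=np.linalg.solve(np.c_[v1,-v2],p2-p1); C0=p1+t[0]*v1
        th=np.arctan2(-v1[0],v1[1])
    y2=np.arctan2(v2[1],v2[0])
    print('stop corner',C0.round(4),'yaw back/side',np.degrees([th,y2]).round(2),len(bk),len(sd),'z',np.median(Z[m>0]).round(4))
    return C0,th,y2,P
E
cat > m2.py <<'E'
from meas import *
p,d,c=load('pics/w2.npz'); C,th,y2,P=measure(p,d,c)
pt,dt,ct=load('pics/top0.npz'); measure(pt,dt,ct,False)
w=(p.min(2)>170).astype(np.uint8); w[:205]=0;w[370:]=0;w[:,:300]=0;w[:,440:]=0
cs,h=cv2.findContours(w,cv2.RETR_CCOMP,cv2.CHAIN_APPROX_NONE)
o=max(cs,key=cv2.contourArea).reshape(-1,2)
hole=[x for k,x in enumerate(cs) if h[0][k][3]>=0 and cv2.boundingRect(x)[2]>40 and cv2.boundingRect(x)[1]<262]
for x in hole:
    x=x.reshape(-1,2); q=onplane(x,c,.010,True)[:,:2].astype(np.float32); print('bore',cv2.minEnclosingCircle(q),cv2.boundingRect(x),cv2.fitEllipse(x.astype(np.float32)))
e=o[(o[:,1]<230)&(o[:,0]>318)&(o[:,0]<420)]; r=o[(o[:,0]>415)&(o[:,1]>230)&(o[:,1]<300)]; l=o[(o[:,0]<320)&(o[:,1]>230)&(o[:,1]<350)]
for n,k in(('end',e),('right',r),('left',l)):
    a,v=fitline(onplane(k,c,.010,True)[:,:2]); print(n,a.round(4),np.degrees(np.arctan2(v[1],v[0])).round(2),len(k))
b=hole[0].reshape(-1,2); cen=cv2.fitEllipse(b.astype(np.float32))[0]
print('bore tri',tri(cen,c,(461.8,275.6),ct,True,False))
print('plate depth z',np.median(P[225:235,330:400,2]).round(4))
E
python3 m2.py
```

```text
stop corner [ 0.6028 -0.1928] yaw back/side [9.45 8.84] 102 84 z 0.0347
stop corner [ 0.6113 -0.192 ] yaw back/side [8.99 9.12] 34 28 z 0.0348
end [ 0.4927 -0.2718] 9.13 101
right [ 0.5555 -0.3009] -80.53 69
left [ 0.4563 -0.3129] -80.59 61Traceback (most recent call last):
  File "m2.py", line 13, in <module>
    b=hole[0].reshape(-1,2); cen=cv2.fitEllipse(b.astype(np.float32))[0]
      ~~~~^^^
IndexError: list index out of range
```

```bash
sed -i 's/Z>.022/Z>.0325/' meas.py
python3 - <<'E'
s=open('m2.py').read().replace("h[0][k][3]>=0 and cv2.boundingRect(x)[2]>40 and cv2.boundingRect(x)[1]<262","h[0][k][3]>=0 and cv2.contourArea(x)>800").replace('p.min(2)>170','p.min(2)>150')
open('m2.py','w').write(s)
E
python3 m2.py
```

```text
stop corner [ 0.6089 -0.1917] yaw back/side [9.24 8.96] 104 83 z 0.0347
stop corner [ 0.611  -0.1928] yaw back/side [10.21  8.02] 34 31 z 0.0354
bore ((0.5056838989257812, -0.31023332476615906), 0.02576449327170849) (340, 240, 56, 51) ((367.88714599609375, 265.10272216796875), (48.36521530151367, 55.39865493774414), 82.38706970214844)
end [ 0.4946 -0.2703] 9.32 101
right [ 0.5558 -0.3009] -80.63 69
left [ 0.4587 -0.3262] -79.99 119
bore tri (array([ 0.5070434 , -0.31422623,  0.00115066]), np.float64(0.004348331297734383))
plate depth z 0.0098
```

```bash
python3 -c "
from h import *
row((.4702,-.3165,.03),9.3)"
```

```text
at [ 0.4531 -0.2732  0.1653] yaw 9.65 clock 2.7 q7 0.65 F [-0.2  0.1 -1.7]
row -0.1543 0.0361 0.4501 0.00098 turn deg 0.35
```

>>> send_rows --rows "-0.155 0.036 0.1 0.001;-0.155 0.036 0.2 0.001;-0.155 0.036 0.3 0.001;-0.155 0.036 0.4 0.001;-0.155 0.036 0.45 0.001;-0.155 0.036 0.45 0.001;-0.155 0.036 0.45 0.001"

```text
clock: 3.28
tool_pos: [0.4774, -0.3153, 0.0356]
eef_rot: [0.646, 0.764, 0.0, -0.0]
contact_force: [0.3, -0.9, -0.2]
opening: 0.475
finger_force: 0.0
```

```bash
python3 -c "
from h import *
row((.4702,-.3165,.004),9.3)"
```

```text
at [ 0.4774 -0.3153  0.0356] yaw 9.58 clock 3.28 q7 0.69 F [ 0.3 -0.9 -0.2]
row 0.0001 -0.0244 0.1053 0.00078 turn deg 0.28
```

>>> send_rows --rows "0 -0.024 0 0.0008;0 -0.024 0.03 0.0008;0 -0.024 0.06 0.0008;0 -0.024 0.09 0.0008;0 -0.024 0.105 0.0008;0 -0.024 0.105 0.0008"

```text
clock: 3.78
tool_pos: [0.4688, -0.3174, 0.0028]
eef_rot: [0.648, 0.762, -0.0, -0.001]
contact_force: [0.2, 0.4, -0.3]
opening: 0.475
finger_force: 0.0
```

>>> send_rows --rows "0 0 0 0;0 0 0 0;0 0 0 0;0 0 0 0;0 0 0 0;0 0 0 0" --jaw 1 --force 10

```text
clock: 4.28
tool_pos: [0.4695, -0.318, 0.0043]
eef_rot: [0.648, 0.762, 0.0, 0.0]
contact_force: [-0.5, 0.1, -0.1]
opening: 0.292
finger_force: 9.0
```

```bash
python3 -c "
from h import *
row((.4702,-.3165,.004),9.3)
p,d,c=snap('wrist','w3')"
```

```text
at [ 0.4695 -0.318   0.0043] yaw 9.19 clock 4.28 q7 0.69 F [-0.5  0.1 -0.1]
row 0.0047 0.0032 0.0009 -0.00029 turn deg -0.11
```

View pics/w3.png

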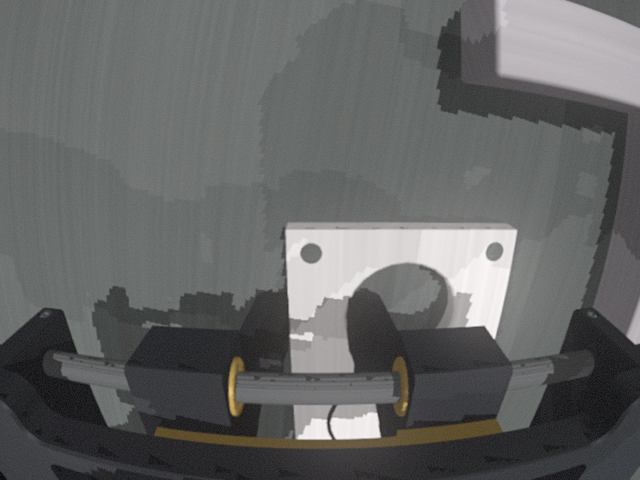

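Gripped: opening 25.7 mm across the bore wall. The plate's end edge is at row 226, its corner at (517,228), and the side rail is at upper right. I'll measure plate and rail in this one view.

```bash
cat > m3.py <<'E'
from meas import *
import sys
from plant import sensors
def corner(name,u0,u1,r0,lx=None):
    p,d,c=load(f'pics/{name}.npz'); P=cloud(d,c,True); X,Y,Z=P[...,0],P[...,1],P[...,2]
    w=((p.min(2)>120)&(Z<.016)&(Z>.004)).astype(np.uint8); w[:r0]=0; w[330:]=0
    x=max(cv2.findContours(w,0,1)[0],key=cv2.contourArea).reshape(-1,2)
    q=onplane(x,c,.010,True)[:,:2]; bb=cv2.boundingRect(x); print('bbox',bb)
    e=q[(x[:,1]<bb[1]+14)&(x[:,0]>bb[0]+12)&(x[:,0]<bb[0]+bb[2]-12)]
    r=q[(x[:,0]>bb[0]+bb[2]-22)&(x[:,1]>bb[1]+10)&(x[:,1]<310)]
    (a,u),(b,v)=fitline(e),fitline(r); t=np.linalg.solve(np.c_[u,-v],b-a); C=a+t[0]*u
    u*=np.sign(u[0]); v*=np.sign(v[1])
    print('plate corner',C.round(4),'yaw end/right',np.degrees([np.arctan2(u[1],u[0]),np.arctan2(-v[0],v[1])]).round(2),len(e),len(r))
    return C
if __name__=='__main__': 
    C=corner(sys.argv[1],0,0,int(sys.argv[2]))
    p,d,c=load(f'pics/{sys.argv[1]}.npz'); S,th,y2,P=measure(p,d,c)
    D=S-C; a=np.radians(9.1); print('gap x,y mm',1e3*(D@[np.cos(a),np.sin(a)]).round(5),1e3*(D@[-np.sin(a),np.cos(a)]).round(5))
E
python3 m3.py w3 180
```

```text
bbox (286, 225, 231, 105)
plate corner [ 0.5486 -0.2615] yaw end/right [9.53 9.32] 212 74Traceback (most recent call last):
  File "m3.py", line 17, in <module>
    p,d,c=load(f'pics/{sys.argv[1]}.npz'); S,th,y2,P=measure(p,d,c)
                                                     ~~~~~~~^^^^^^^
  File "meas.py", line 15, in measure
    (p1,v1),(p2,v2)=fitline(bk),fitline(sd)
                    ~~~~~~~^^^^
  File "meas.py", line 4, in fitline
    q=np.float32(q); vx,vy,x,y=cv2.fitLine(q,cv2.DIST_HUBER,0,.001,.001).ravel(); return np.array([x,y]),np.array([vx,vy])
                               ~~~~~~~~~~~^^^^^^^^^^^^^^^^^^^^^^^^^^^^^^
cv2.error: OpenCV(4.12.0) /io/opencv/modules/imgproc/src/linefit.cpp:50: error: (-215:Assertion failed) count > 0 in function 'fitLine2D_wods'
```

>>> send_rows --rows "0 0.02 0 0;0.015 0.04 0 0;0.033 0.06 0 0;0.05 0.08 0 0;0.07 0.10 0 0;0.09 0.12 0 0;0.11 0.14 0 0;0.13 0.16 0 0;0.15 0.18 0 0.0008;0.16 0.19 0 0.0008"

```text
clock: 5.17
tool_pos: [0.519, -0.2599, 0.0042]
eef_rot: [0.65, 0.76, 0.0, 0.0]
contact_force: [-3.0, -3.1, 4.1]
opening: 0.289
finger_force: 10.6
```

>>> send_rows --rows "0 0 0 0;0 0 0 0;0 0 0 0"

```text
clock: 5.42
tool_pos: [0.5192, -0.2598, 0.0042]
eef_rot: [0.649, 0.76, 0.001, 0.0]
contact_force: [1.1, 2.1, 4.9]
opening: 0.289
finger_force: 10.0
```

```bash
python3 -c "
from h import *
row((.4702,-.3165,.004),9.1)
p,d,c=snap('wrist','w4')"; python3 m3.py w4 180
```

```text
at [ 0.5192 -0.2598  0.0042] yaw 9.0 clock 5.42 q7 0.61 F [1.1 2.1 4.9]
row -0.1613 -0.1909 0.0002 -0.00028 turn deg -0.1
bbox (287, 225, 230, 105)
plate corner [ 0.5991 -0.2041] yaw end/right [8.83 8.4 ] 208 74
stop corner [ 0.6051 -0.1921] yaw back/side [15.43  9.03] 209 193 z 0.0347
gap x,y mm 7.83 10.98
```

View pics/w4.png

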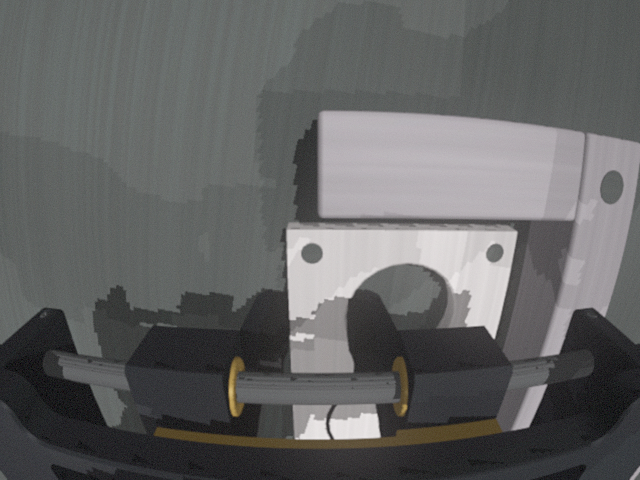

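The back-rail line in this view is corrupted: its 15° yaw can't be right. By the travel made, the gaps are about 13 mm in x and 11 mm in y. I'll close most of that and then creep on force.

>>> send_rows --rows "0.008 0.009 0 0;0.016 0.018 0 0;0.024 0.027 0 0;0.026 0.033 0 0;0.026 0.033 0 0;0.026 0.033 0 0;0.026 0.033 0 0" --force 6

```text
clock: 6.05
tool_pos: [0.5246, -0.254, 0.0041]
eef_rot: [0.651, 0.759, -0.001, -0.001]
contact_force: [-2.9, -2.8, 6.4]
opening: 0.294
finger_force: 7.3
```

>>> send_rows --rows "0 0.0015 0 0;0 0.003 0 0;0 0.0045 0 0;0 0.005 0 0;0 0.005 0 0;0 0.005 0 0"

```text
clock: 6.55
tool_pos: [0.5247, -0.254, 0.004]
eef_rot: [0.651, 0.759, -0.002, -0.002]
contact_force: [-5.0, -1.6, 6.9]
opening: 0.293
finger_force: 7.3
```

```bash
python3 -c "
from h import *
row((.4702,-.3165,.004),9.1)
p,d,c=snap('wrist','w5')"; python3 m3.py w5 180
```

```text
at [ 0.5247 -0.254   0.004 ] yaw 8.73 clock 6.55 q7 0.59 F [-5.  -1.6  6.9]
row -0.1784 -0.2111 0.0014 -0.00102 turn deg -0.37
bbox (288, 232, 230, 98)
plate corner [ 0.6051 -0.2014] yaw end/right [8.74 8.21] 220 67
stop corner [ 0.6078 -0.1919] yaw back/side [9.87 8.69] 147 198 z 0.0347
gap x,y mm 4.08 8.99
```

The plate slipped in the grip along y (tool +4.9 mm, plate +1.7 mm), so something is resisting. I'll check the edge profile numerically before pushing on.

Run:
```python
from h import *
for n in('w4','w5'):
    p,d,c=load(f'pics/{n}.npz'); P=cloud(d,c,True); print(n,'cam',c['world_from_camera'][:3,3].round(4))
    for u in (345,420,500):
        for v in range(212,240,2): print((u,v),p[v,u].tolist(),(P[v,u]*1e3).round(1).tolist())
```

```text
w4 cam [ 0.506  -0.1753  0.1501]
(345, 212) [178, 173, 177] [519.6, -204.0, 35.0]
(345, 214) [173, 166, 173] [519.7, -204.8, 34.6]
(345, 216) [154, 150, 155] [519.9, -205.5, 34.3]
(345, 218) [102, 100, 100] [524.2, -215.3, 0.2]
(345, 220) [73, 70, 72] [524.3, -216.1, 0.1]
(345, 222) [91, 90, 90] [524.6, -217.3, -0.9]
(345, 224) [119, 116, 115] [524.5, -217.6, 0.9]
(345, 226) [145, 141, 144] [524.2, -217.4, 4.6]
(345, 228) [152, 149, 147] [524.0, -217.4, 7.5]
(345, 230) [200, 197, 196] [524.0, -218.0, 8.4]
(345, 232) [208, 204, 205] [524.1, -218.6, 9.2]
(345, 234) [206, 200, 202] [524.2, -219.4, 9.3]
(345, 236) [207, 203, 202] [524.2, -219.6, 11.1]
(345, 238) [206, 201, 203] [524.5, -221.0, 9.4]
(420, 212) [179, 174, 179] [544.4, -200.1, 33.9]
(420, 214) [178, 172, 177] [544.2, -200.5, 35.2]
(420, 216) [158, 154, 157] [544.8, -201.5, 33.8]
(420, 218) [116, 114, 116] [556.6, -210.2, -1.0]
(420, 220) [81, 79, 78] [556.5, -210.9, 0.1]
(420, 222) [87, 87, 87] [556.8, -211.8, -0.3]
(420, 224) [130, 128, 128] [556.6, -212.4, 1.1]
(420, 226) [153, 151, 151] [555.7, -212.4, 4.3]
(420, 228) [1
[... 2333 characters left out ...]
.7, -210.3, 9.6]
(500, 212) [182, 176, 179] [578.9, -188.9, 35.3]
(500, 214) [179, 174, 179] [579.5, -189.7, 34.7]
(500, 216) [179, 175, 179] [579.6, -190.4, 34.9]
(500, 218) [182, 176, 182] [580.2, -191.2, 34.2]
(500, 220) [181, 177, 181] [579.9, -191.7, 35.1]
(500, 222) [183, 178, 183] [580.1, -192.4, 35.1]
(500, 224) [182, 177, 181] [580.7, -193.3, 34.5]
(500, 226) [180, 175, 180] [580.1, -193.6, 36.0]
(500, 228) [176, 171, 176] [580.9, -194.6, 35.0]
(500, 230) [157, 155, 160] [581.2, -195.3, 34.8]
(500, 232) [130, 127, 129] [582.1, -196.3, 33.7]
(500, 234) [138, 134, 133] [597.3, -203.1, 8.6]
(500, 236) [199, 195, 195] [597.2, -203.8, 9.4]
(500, 238) [201, 198, 197] [597.0, -204.4, 10.2]
```

Run:
```python
from h import *
p,d,c=load(f'pics/w5.npz'); P=cloud(d,c,True)
for v in (262,300):
    for u in range(500,566,4): print((u,v),p[v,u].tolist(),(P[v,u]*1e3).round(1).tolist())
t,dt,ct=snap('top','t1'); t0=np.load('pics/top0.npz')['p']
g0,g1=[cv2.cvtColor(x,cv2.COLOR_RGB2GRAY) for x in(t0,t)]
for n,(a,b,e,f) in {'rail':(208,232,440,490),'tape':(185,225,330,362)}.items():
    r=cv2.phaseCorrelate(np.float32(g0[a:b,e:f]),np.float32(g1[a:b,e:f])); print(n,r)
cv2.imwrite('pics/t1c.png',cv2.resize(t[190:300,380:520,::-1],None,fx=5,fy=5,interpolation=cv2.INTER_CUBIC))
```

```text
(500, 262) [120, 117, 118] [600.5, -215.1, 10.5]
(504, 262) [203, 198, 199] [603.6, -215.3, 9.0]
(508, 262) [203, 200, 198] [605.0, -214.7, 10.1]
(512, 262) [119, 117, 118] [607.2, -214.4, 10.0]
(516, 262) [99, 95, 100] [613.3, -216.0, 4.3]
(520, 262) [99, 96, 100] [614.0, -215.0, 6.6]
(524, 262) [89, 85, 88] [613.0, -213.2, 11.1]
(528, 262) [89, 85, 85] [612.5, -211.8, 14.8]
(532, 262) [87, 82, 86] [612.6, -210.6, 17.5]
(536, 262) [86, 84, 85] [612.6, -209.4, 20.4]
(540, 262) [82, 76, 79] [612.3, -208.1, 23.6]
(544, 262) [76, 74, 77] [612.2, -207.0, 26.4]
(548, 262) [85, 82, 84] [611.9, -205.8, 29.3]
(552, 262) [86, 81, 83] [612.6, -205.0, 31.1]
(556, 262) [121, 118, 121] [612.6, -204.0, 33.4]
(560, 262) [159, 153, 158] [613.9, -203.5, 34.4]
(564, 262) [174, 169, 174] [615.6, -203.1, 34.9]
(500, 300) [218, 213, 214] [608.1, -233.9, 9.6]
(504, 300) [115, 109, 109] [610.2, -233.5, 9.8]
(508, 300) [105, 101, 103] [616.9, -236.2, 3.5]
(512, 300) [102, 98, 101] [617.2, -234.7, 6.4]
(516, 300) [99, 96, 100] [615.7, -232.1, 11.6]
(520, 300) [98, 96, 99] [615.8, -230.6, 14.5]
(524, 300) [104, 102, 108] [615.8, -229.0, 17.4]
(528, 300) [94, 93, 95] [615.2, -227.2, 21.1]
(532, 300) [99, 97, 100] [614.7, -225.4, 24.5]
(536, 300) [101, 96, 100] [614.5, -223.9, 27.4]
(540, 300) [90, 85, 85] [614.9, -222.8, 29.6]
(544, 300) [86, 83, 84] [614.6, -221.3, 32.5]
(548, 300) [139, 133, 137] [614.9, -220.2, 34.5]
(552, 300) [160, 154, 157] [615.9, -219.4, 35.9]
(556, 300) [159, 156, 159] [620.5, -220.4, 33.3]
(560, 300) [162, 156, 161] [620.3, -219.1, 35.9]
(564, 300) [163, 158, 161] [624.0, -219.5, 34.4]
rail ((0.10729334501310461, -0.09653472499651095), 0.9902141372362773)
tape ((-0.055551117339255995, 0.21174050362059305), 0.8653589330613614)
```

>>> send_rows --rows "0 0 0 0;0 0 0 0"

```text
clock: 6.82
tool_pos: [0.5247, -0.254, 0.0041]
eef_rot: [0.651, 0.759, -0.002, -0.002]
contact_force: [-4.7, -2.0, 7.6]
opening: 0.293
finger_force: 7.3
```

The stop has not moved (under 0.3 mm). A gap of about 5 mm to the back rail remains, so the resistance is bench friction: the tool reads +7 N upward. I'll ease the tool up slightly.

>>> send_rows --rows "0 0 -0.0015 0;0 0 -0.003 0;0 0 -0.0045 0;0 0 -0.0045 0;0 0 -0.0045 0;0 0 -0.0045 0"

```text
clock: 7.32
tool_pos: [0.5278, -0.2515, 0.0051]
eef_rot: [0.65, 0.76, 0.0, -0.0]
contact_force: [-1.1, -0.8, -3.1]
opening: 0.293
finger_force: 6.3
```

```bash
python3 -c "
from h import *
row((.4702,-.3165,.004),9.1)
p,d,c=snap('wrist','w6')"; python3 m3.py w6 180
```

```text
at [ 0.5278 -0.2515  0.0051] yaw 8.93 clock 7.32 q7 0.59 F [-1.1 -0.8 -3.1]
row -0.1841 -0.2234 0.0035 -0.00047 turn deg -0.17
bbox (287, 237, 224, 93)
plate corner [ 0.6055 -0.201 ] yaw end/right [ 9.3  14.33] 213 76
stop corner [ 0.6081 -0.1915] yaw back/side [9.31 9.03] 136 197 z 0.0347
gap x,y mm 4.069999999999999 8.94
```

>>> send_rows --rows "0 0.002 0 0;0 0.004 0 0;0 0.006 0 0;0 0.006 0 0;0 0.006 0 0;0 0.006 0 0"

```text
clock: 7.87
tool_pos: [0.5298, -0.2516, 0.0055]
eef_rot: [0.65, 0.76, 0.0, 0.0]
contact_force: [-0.2, -0.2, -2.1]
opening: 0.29
finger_force: 6.2
```

>>> send_rows --rows "0.002 0 0 0;0.004 0 0 0;0.006 0 0 0;0.006 0 0 0;0.006 0 0 0;0.006 0 0 0"

```text
clock: 8.37
tool_pos: [0.5297, -0.25, 0.0055]
eef_rot: [0.65, 0.76, 0.0, 0.0]
contact_force: [0.7, -0.4, -2.6]
opening: 0.291
finger_force: 6.2
```

```bash
cat > prof.py <<'E'
from h import *
import sys
n=sys.argv[1]; snap('wrist',n); p,d,c=load(f'pics/{n}.npz'); P=cloud(d,c,True)
row((.4702,-.3165,.004),9.1)
for v in (270,300):
    for u in range(498,530,3): print((u,v),p[v,u,0],(P[v,u]*1e3).round(1).tolist())
for u in (330,400,460):
    for v in range(228,248,3): print((u,v),p[v,u,0],(P[v,u]*1e3).round(1).tolist())
E
python3 prof.py w7
```

```text
at [ 0.5297 -0.25    0.0055] yaw 8.91 clock 8.42 q7 0.59 F [ 1.5 -0.6 -3.2]
row -0.1883 -0.2301 0.0049 -0.00053 turn deg -0.19
(498, 270) 155 [606.9, -215.4, 10.4]
(501, 270) 147 [608.6, -215.3, 10.3]
(504, 270) 142 [610.6, -215.3, 9.8]
(507, 270) 141 [611.6, -214.7, 10.6]
(510, 270) 109 [613.2, -214.5, 10.7]
(513, 270) 91 [613.4, -213.6, 12.7]
(516, 270) 90 [614.1, -212.9, 14.1]
(519, 270) 94 [613.3, -211.5, 17.6]
(522, 270) 93 [612.7, -210.3, 20.6]
(525, 270) 89 [612.9, -209.5, 22.3]
(528, 270) 88 [612.0, -208.1, 25.7]
(498, 300) 142 [612.3, -230.0, 10.9]
(501, 300) 142 [614.4, -230.2, 10.2]
(504, 300) 104 [615.8, -229.8, 10.7]
(507, 300) 103 [615.2, -228.1, 13.9]
(510, 300) 105 [615.7, -227.2, 15.5]
(513, 300) 101 [615.9, -226.2, 17.5]
(516, 300) 99 [615.1, -224.5, 20.8]
(519, 300) 92 [615.0, -223.4, 23.1]
(522, 300) 91 [614.7, -222.1, 25.5]
(525, 300) 89 [614.3, -220.8, 28.1]
(528, 300) 91 [613.9, -219.5, 30.7]
(330, 228) 178 [526.4, -200.7, 34.8]
(330, 231) 170 [526.6, -201.6, 34.9]
(330, 234) 166 [526.8, -202.7, 34.8]
(330, 237) 157 [526.9, -203.6, 35.1]
(330, 240) 140 [529.3, -213.2, 10.1]
(330, 243) 198 [529.6, -214.6, 9.5]
(330, 246) 210 [529.7, -215.6, 10.4]
(400, 228) 170 [549.6, -197.0, 34.5]
(400, 231) 170 [549.8, -198.0, 34.7]
(400, 234) 166 [550.3, -199.3, 33.7]
(400, 237) 156 [550.0, -199.8, 35.7]
(400, 240) 182 [557.6, -208.6, 10.4]
(400, 243) 205 [557.9, -209.9, 10.4]
(400, 246) 202 [558.2, -211.2, 10.4]
(460, 228) 182 [570.5, -193.2, 35.8]
(460, 231) 184 [571.6, -194.7, 34.0]
(460, 234) 174 [571.3, -195.5, 35.2]
(460, 237) 154 [572.2, -196.9, 34.0]
(460, 240) 205 [583.5, -204.4, 10.9]
(460, 243) 207 [584.1, -205.8, 10.6]
(460, 246) 204 [584.6, -207.2, 10.3]
```

The x gap is now about 0–1 mm and the y gap about 4 mm. Creeping in y.

>>> send_rows --rows "0.002 0 0 0;0.004 0 0 0;0.006 0 0 0;0.008 0 0 0;0.008 0 0 0;0.008 0 0 0"

```text
clock: 8.92
tool_pos: [0.5289, -0.2474, 0.0054]
eef_rot: [0.65, 0.76, -0.0, -0.0]
contact_force: [0.2, 0.6, -2.7]
opening: 0.291
finger_force: 6.2
```

>>> send_rows --rows "0.002 0 0 0;0.004 0 0 0;0.005 0 0 0;0.005 0 0 0;0.005 0 0 0;0.005 0 0 0"

```text
clock: 9.42
tool_pos: [0.5289, -0.2469, 0.0055]
eef_rot: [0.65, 0.76, -0.0, 0.001]
contact_force: [0.3, -3.8, -4.0]
opening: 0.288
finger_force: 6.2
```

```bash
cat > dots.py <<'E'
from h import *
import sys
# plate dots at z=.010 -> world; u-range windows around each dot
for n in sys.argv[1:]:
    p,d,c=load(f'pics/{n}.npz'); g=p.min(2); out=[]
    for a,b in((300,330),(482,508)):
        sub=g[243:275,a:b]; v,u=np.nonzero(sub<np.percentile(sub,90)*.62); 
        k,lab,st,ce=cv2.connectedComponentsWithStats((sub<np.percentile(sub,90)*.62).astype(np.uint8))
        i=[j for j in range(1,k) if 120<st[j,4]<500]
        out+=[(ce[j]+[a,243],st[j,4]) for j in i]
    for o,A in out: print(n,o.round(1),A,(onplane(o,c,.010,True)[0]*1e3).round(1))
E
python3 -c "
from h import *
snap('wrist','w8'); row((.4702,-.3165,.004),9.1)"; python3 dots.py w4 w5 w7 w8
```

```text
at [ 0.529  -0.2469  0.0055] yaw 8.88 clock 9.47 q7 0.59 F [-0.  -4.  -4.1]
row -0.1991 -0.2295 0.0052 -0.00060 turn deg -0.22
w4 [311.5 253.1] 310 [ 512.2 -229.2   10. ]
w4 [494.4 252.6] 222 [ 591.3 -217.1   10. ]
w5 [312.  253.4] 312 [ 518.1 -223.5   10. ]
w5 [495.  256.6] 230 [ 597.4 -213.1   10. ]
w7 [311.1 253. ] 309 [ 522.7 -219.9   10. ]
w7 [497.4 252.7] 338 [ 604.  -207.6   10. ]
w8 [311.9 254.3] 271 [ 522.4 -217.3   10. ]
w8 [497.4 254.6] 292 [ 603.6 -205.4   10. ]
```

Contact in y: −3.8 N with the motion stopped. Now pressing gently in x.

>>> send_rows --rows "0 0.0015 0 0;0 0.003 0 0;0 0.0045 0 0;0 0.0045 0 0;0 0.0045 0 0;0 0.0045 0 0"

```text
clock: 9.97
tool_pos: [0.5291, -0.2468, 0.0054]
eef_rot: [0.65, 0.76, -0.001, -0.0]
contact_force: [-1.6, -5.0, -2.5]
opening: 0.294
finger_force: 6.3
```

>>> send_rows --rows "0 0.0015 0 0;0 0.003 0 0;0 0.0045 0 0;0 0.0045 0 0;0 0.0045 0 0;0 0.0045 0 0"

```text
clock: 10.47
tool_pos: [0.5298, -0.2467, 0.0053]
eef_rot: [0.65, 0.76, -0.001, -0.001]
contact_force: [-2.3, -5.5, -2.0]
opening: 0.291
finger_force: 6.3
```

>>> send_rows --rows "0 0.002 0 0;0 0.004 0 0;0 0.006 0 0;0 0.006 0 0;0 0.006 0 0;0 0.006 0 0"

```text
clock: 10.97
tool_pos: [0.5299, -0.2467, 0.0053]
eef_rot: [0.651, 0.759, -0.002, -0.002]
contact_force: [-5.6, -5.8, -1.6]
opening: 0.291
finger_force: 6.3
```

```bash
python3 prof.py w9 | head -26;python3 dots.py w9
cat > stopchk.py <<'E'
from h import *
t,dt,ct=snap('top','tx'); t0=np.load('pics/top0.npz')['p']
g0,g1=[np.float32(cv2.cvtColor(x,cv2.COLOR_RGB2GRAY)) for x in(t0,t)]
for n,(a,b,e,f) in {'railend':(206,236,445,495),'outer':(208,240,395,440)}.items(): print(n,cv2.phaseCorrelate(g0[a:b,e:f],g1[a:b,e:f]))
E
python3 stopchk.py
```

```text
at [ 0.5299 -0.2467  0.0052] yaw 8.82 clock 11.02 q7 0.58 F [-5.5 -5.5 -0.5]
row -0.1995 -0.2323 0.0054 -0.00077 turn deg -0.28
(498, 270) 169 [606.9, -212.0, 10.4]
(501, 270) 143 [608.5, -211.8, 10.3]
(504, 270) 147 [610.9, -212.0, 9.1]
(507, 270) 144 [611.8, -211.5, 10.2]
(510, 270) 106 [613.3, -211.2, 10.4]
(513, 270) 91 [612.6, -209.8, 13.7]
(516, 270) 93 [612.0, -208.5, 16.8]
(519, 270) 90 [612.4, -207.7, 18.6]
(522, 270) 90 [613.3, -207.2, 19.6]
(525, 270) 93 [612.3, -205.8, 23.0]
(528, 270) 91 [612.5, -204.9, 24.9]
(498, 300) 146 [613.0, -227.1, 9.6]
(501, 300) 145 [614.2, -226.6, 10.3]
(504, 300) 105 [615.3, -226.1, 11.1]
(507, 300) 104 [614.9, -224.6, 14.0]
(510, 300) 104 [615.3, -223.6, 15.8]
(513, 300) 101 [614.9, -222.2, 18.6]
(516, 300) 103 [614.5, -220.7, 21.4]
(519, 300) 94 [614.6, -219.7, 23.4]
(522, 300) 90 [614.3, -218.4, 25.9]
(525, 300) 88 [613.5, -216.8, 29.0]
(528, 300) 90 [613.9, -216.0, 30.5]
(330, 228) 182 [526.9, -197.2, 35.0]
(330, 231) 169 [527.1, -198.1, 35.4]
w9 [311.1 254.6] 257 [ 523.1 -217.2   10. ]
w9 [497.7 254.7] 309 [ 604.4 -205.    10. ]
railend ((0.13535660872636868, 0.21765050961412236), 0.6364153709411621)
outer ((0.24893284069026578, -0.07164755104791354), 0.5844081153472265)
```

Flush contact on both rails at about 6 N, with the stop unmoved. I'll unload the arm's spring-back, let the plate down, then open.

>>> send_rows --rows "-0.003 -0.003 0.002 0;-0.006 -0.006 0.003 0;-0.009 -0.009 0.003 0;-0.011 -0.011 0.003 0;-0.011 -0.011 0.003 0;-0.011 -0.011 0.003 0" --force 3

```text
clock: 11.57
tool_pos: [0.5301, -0.2473, 0.0043]
eef_rot: [0.65, 0.76, 0.001, -0.001]
contact_force: [-2.5, 2.1, -2.2]
opening: 0.291
finger_force: 3.1
```

>>> send_rows --rows "0 0 0 0;0 0 0 0;0 0 0 0;0 0 0 0;0 0 0 0" --jaw 0.05

```text
clock: 11.98
tool_pos: [0.5312, -0.2495, 0.0048]
eef_rot: [0.65, 0.76, 0.0, 0.001]
contact_force: [-0.3, 1.3, 0.7]
opening: 0.48
finger_force: 0.0
```

```bash
python3 prof.py w10 | sed -n '1,9p;13,19p';python3 dots.py w10; python3 stopchk.py
```

```text
at [ 0.531  -0.2494  0.0047] yaw 8.9 clock 12.03 q7 0.59 F [ 0.2  0.3 -0.5]
row -0.1896 -0.2348 0.0023 -0.00055 turn deg -0.2
(498, 270) 145 [608.4, -214.9, 9.9]
(501, 270) 144 [610.0, -214.7, 9.8]
(504, 270) 143 [612.0, -214.7, 9.3]
(507, 270) 132 [613.2, -214.2, 10.0]
(510, 270) 90 [613.1, -213.1, 12.5]
(513, 270) 89 [613.4, -212.3, 14.3]
(516, 270) 91 [613.7, -211.4, 16.2]
(528, 270) 94 [612.6, -207.2, 26.2]
(498, 300) 144 [614.5, -230.0, 9.3]
(501, 300) 125 [616.6, -230.1, 8.7]
(504, 300) 107 [615.5, -228.1, 12.7]
(507, 300) 95 [614.9, -226.4, 15.9]
(510, 300) 103 [615.7, -225.8, 17.0]
(513, 300) 98 [615.1, -224.2, 20.1]
w10 [309.1 248.7] 244 [ 523.1 -217.4   10. ]
w10 [493.2 247.8] 188 [ 602.2 -205.    10. ]
railend ((0.120561825238088, 0.23213140630115348), 0.62794411277771)
outer ((0.05392902234575914, 0.012094748270691014), 0.6172672794924842)
```

>>> send_rows --rows "0 0 -0.06 0;0 0 -0.15 0;0 0 -0.25 0;0 0 -0.35 0;0 0 -0.45 0;0 0 -0.55 0;0 0 -0.55 0;0 0 -0.55 0;0 0 -0.55 0;0 0 -0.55 0"

```text
clock: 12.92
tool_pos: [0.5296, -0.2487, 0.1682]
eef_rot: [0.65, 0.76, -0.0, -0.001]
contact_force: [0.0, -0.1, -0.0]
opening: 0.476
finger_force: 0.0
```

>>> send_rows --rows "0 0 0 0;0 0 0 0;0 0 0 0" --jaw -1

```text
clock: 13.17
tool_pos: [0.5301, -0.249, 0.1687]
eef_rot: [0.65, 0.76, -0.0, -0.001]
contact_force: [-0.1, -0.4, -0.3]
opening: 0.68
finger_force: 0.0
```

```bash
python3 -c "
from h import *
row((.53,-.25,.17),9.1)
snap('wrist','w11')"; python3 stopchk.py
```

```text
at [ 0.5301 -0.249   0.1687] yaw 8.91 clock 13.17 q7 0.58 F [-0.1 -0.4 -0.3]
row -0.0033 -0.0010 -0.0045 -0.00054 turn deg -0.19
railend ((-0.6341240315326111, 4.269260924528682), -0.17957893244425455)
outer ((0.03474439385675154, -0.31245647251596154), 0.7488174067603217)
```

View pics/w11.png

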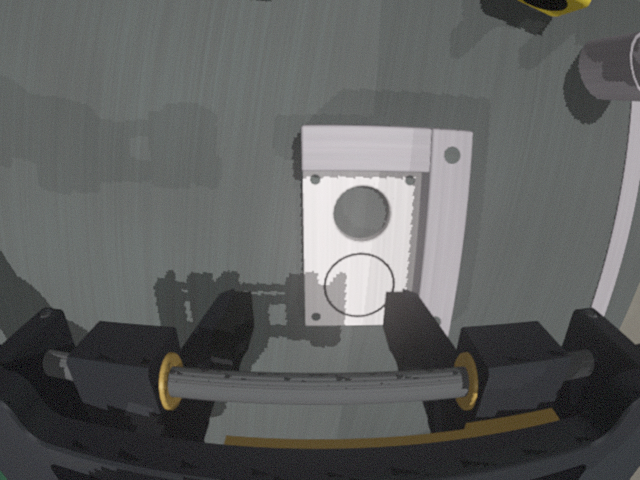

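The plate sits in the corner: its left edge is level with the side rail's end at column 302, dots at (315,179), (410,181) and (316,317), pen circle centre near (359,285). Quantifying.

```bash
cat > m11.py <<'E'
from meas import *
p,d,c=load('pics/w11.npz'); C,th,y2,P=measure(p,d,c)
g=p.min(2); W=[]
for u,v in((315,179),(410,181),(316,317)):
    s=(g[v-9:v+10,u-9:u+10]<150).astype(np.uint8); k,l,st,ce=cv2.connectedComponentsWithStats(s); j=l[9,9]; o=ce[j]+[u-9,v-9]; q=onplane(o,c,.01,True)[0]; W.append(q[:2]); print('dot',o.round(1),st[j,4],q.round(4))
W=np.array(W); a=W[1]-W[0]; b=W[0]-W[2]
print('dist',np.linalg.norm(a),np.linalg.norm(b),'yaw',np.degrees([np.arctan2(a[1],a[0]),np.arctan2(-b[0],b[1])]))
m=(g<110).astype(np.uint8); m[:250]=0;m[325:]=0;m[:,:320]=0;m[:,383:]=0
v,u=np.nonzero(m); q=onplane(np.c_[u,v],c,.01,True)[:,:2]
from scipy.optimize import least_squares
f=least_squares(lambda t:np.hypot(*(q-t[:2]).T)-t[2],[.53,-.28,.032],loss='soft_l1',f_scale=.001).x; print('circle',f.round(4),len(q))
ex=np.array([np.cos(th),np.sin(th)]);ey=np.array([-ex[1],ex[0]])
mid=(W[1]+W[2])/2; print('plate centre in stop_corner frame',((mid-C)@ex).round(4),((mid-C)@ey).round(4),'circle there',((f[:2]-C)@ex).round(4),((f[:2]-C)@ey).round(4))
E
python3 m11.py
```

```text
stop corner [ 0.6097 -0.192 ] yaw back/side [9.1  8.61] 108 95 z 0.0347
dot [314.9 178.3] 79 [ 0.5227 -0.2161  0.01  ]
dot [412.1 178.7] 223 [ 0.6037 -0.2026  0.01  ]
dot [315.5 316.1] 76 [ 0.5432 -0.3449  0.01  ]
dist 0.08207054614216151 0.13047295255023406 yaw [9.48230029 9.04075688]
circle [ 0.5777 -0.307   0.0318] 91
plate centre in stop_corner frame -0.0487 -0.075 circle there -0.0497 -0.1084
```

Flush within about 1 mm: plate centre (−49, −75) mm and circle (−50, −108) mm in the corner frame. The circle centre is at (0.5777, −0.307) in world. Now over to the roll.

>>> send_rows --rows "0.1 0 -0.3 0;0.3 0.1 -0.3 0;0.89 0.34 -0.3 -0.245;0.89 0.34 -0.3 -0.245;0.89 0.34 -0.3 -0.245;0.89 0.34 -0.3 -0.245;0.89 0.34 -0.3 -0.245;0.89 0.34 -0.3 -0.245;0.89 0.34 -0.3 -0.245;0.89 0.34 -0.3 -0.245"

```text
clock: 14.1
tool_pos: [0.5903, 0.0341, 0.2597]
eef_rot: [0.2, 0.98, 0.001, 0.0]
contact_force: [0.5, -0.5, 0.3]
opening: 1.0
finger_force: 0.0
```

```bash
python3 -c "
from h import *
row((.54,.27,.26),97)"
```

```text
at [0.5903 0.0341 0.2597] yaw 66.88 clock 14.1 q7 0.9 F [ 0.5 -0.5  0.3]
row 0.4631 0.6572 0.0003 -0.08368 turn deg -30.12
```

>>> send_rows --rows "0.463 0.657 0 -0.084;0.463 0.657 0 -0.084;0.463 0.657 0 -0.084;0.463 0.657 0 -0.084;0.463 0.657 0 -0.084;0.463 0.657 0 -0.084;0.463 0.657 0 -0.084;0.463 0.657 0 -0.084;0.463 0.657 0 -0.084;0.463 0.657 0 -0.084"

```text
clock: 14.93
tool_pos: [0.5431, 0.2645, 0.2593]
eef_rot: [-0.055, 0.999, -0.001, -0.0]
contact_force: [0.9, -0.6, 1.1]
opening: 1.005
finger_force: 0.0
```

```bash
python3 -c "
from h import *
row((.6,.27,.26),97)
snap('wrist','w12')"
```

```text
at [0.5431 0.2645 0.2593] yaw 96.28 clock 14.93 q7 0.93 F [ 0.9 -0.6  1.1]
row -0.1904 -0.0025 -0.0023 -0.00201 turn deg -0.72
```

View pics/w12.png

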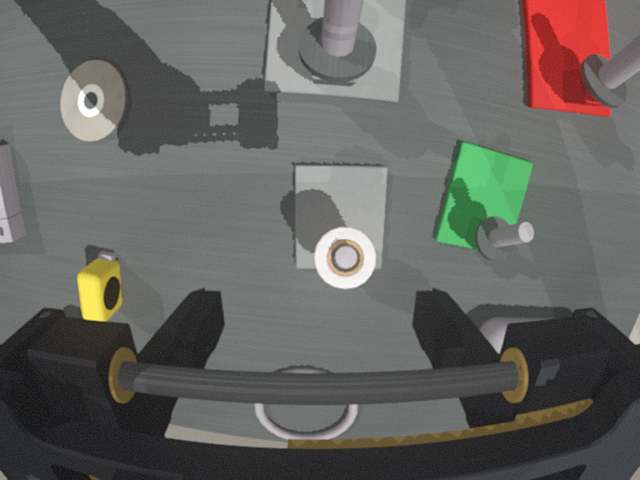

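The small grey base spans (295,165)–(387,268), the roll's ring is centred at (345,258), and the spindle tip is inside it at (346,257). I'll take a second wrist position for triangulation.

>>> send_rows --rows "-0.2 0 0 -0.001;-0.2 0 0 -0.001;-0.2 0 0 -0.001;-0.2 0 0 -0.001;-0.2 0 0 -0.001"

```text
clock: 15.4
tool_pos: [0.6016, 0.2726, 0.2594]
eef_rot: [-0.059, 0.998, -0.0, -0.001]
contact_force: [-0.1, 0.4, 0.1]
opening: 0.998
finger_force: 0.0
```

```bash
cat > m12.py <<'E'
from meas import *
import os
if not os.path.exists('pics/w13.npz'): row((.6,.27,.26),97); snap('wrist','w13')
U=[];Cs=[]
for n in('w12','w13'):
    p,d,c=load(f'pics/{n}.npz'); P=cloud(d,c,True); X,Y,Z=P[...,0],P[...,1],P[...,2]
    near=(X>.49)&(X<.66)&(Y>.22)&(Y<.36)
    b=(near&(Z>.006)&(Z<.014)).astype(np.uint8); x=max(cv2.findContours(b,0,1)[0],key=cv2.contourArea).reshape(-1,2)
    q=onplane(x,c,.01,True)[:,:2]; r=cv2.minAreaRect(q.astype(np.float32)); print(n,'base',np.round(r[0],4),np.round(r[1],4),round(r[2],2))
    t=near&(Z>.075)&(p.min(2)>150); v,u=np.nonzero(t); pts=P[t]
    # white roll top: fit plane to ring pixels by RANSAC-free: brightest
    br=near&(Z>.08)&(p.min(2)>215)
    A=P[br]; ce=np.median(A,0); 
    for _ in range(4):
        nrm=np.linalg.svd(A-A.mean(0),full_matrices=False)[2][2]; k=abs((A-A.mean(0))@nrm)<.002; A=A[k]
    nrm*=np.sign(nrm[2]); print(' ring pts',len(A),'mean',A.mean(0).round(4),'normal',nrm.round(3),'lean deg',np.degrees(np.arccos(nrm[2])).round(1),'az',np.degrees(np.arctan2(nrm[1],nrm[0])).round(1))
    m=br.astype(np.uint8); cs,h=cv2.findContours(m,cv2.RETR_CCOMP,cv2.CHAIN_APPROX_NONE)
    o=max((x for k,x in enumerate(cs) if h[0][k][3]>=0),key=cv2.contourArea); e=cv2.fitEllipse(o); print(' hole ellipse',np.round(e[0],1),np.round(e[1],1)); U.append(e[0]);Cs.append(c)
    s=near&(Z>.098); u0,v0=map(int,e[0]); tip=P[v0-6:v0+7,u0-6:u0+7].reshape(-1,3); print(' tip depth',np.median(tip,0).round(4), 'top z95',np.percentile(Z[near],99.5).round(4))
print('hole centre tri',tri(U[0],Cs[0],U[1],Cs[1],True,True))
E
python3 m12.py
```

```text
at [0.6016 0.2726 0.2594] yaw 96.73 clock 15.4 q7 0.99 F [-0.1  0.4  0.1]
row 0.0064 -0.0078 -0.0020 -0.00075 turn deg -0.27
w12 base [0.5692 0.2927] [0.1203 0.1001] 5.59
 ring pts 1695 mean [0.5803 0.2938 0.0985] normal [-0.422 -0.041  0.905] lean deg 25.1 az -174.5
 hole ellipse [344.7 257.1] [38.4 40.5]
 tip depth [0.576  0.2917 0.1073] top z95 0.3667
w13 base [0.5696 0.2926] [0.1188 0.1002] 6.0
 ring pts 176 mean [0.58   0.2929 0.0983] normal [-0.538 -0.014  0.843] lean deg 32.6 az -178.5
 hole ellipse [344.  192.6] [39.7 42.8]
 tip depth [0.5774 0.2916 0.1082] top z95 0.4052
hole centre tri (array([0.58008595, 0.29367319, 0.09718674]), np.float64(0.00015493084615265162))
```

Two views agree to 0.2 mm: roll top-face centre (0.580, 0.2937, 0.0975), expected height 0.0985. Lean is 25°, holder yaw 5.7°, and the spindle tip z of 0.1075 is as stated. So the roll's middle is at about (0.590, 0.2947, 0.076); I grip there across the holder's y, with TCP z = 0.057.

```bash
python3 -c "
from h import *
row((.590,.2947,.14),95.7)"
```

```text
at [0.6013 0.2729 0.2596] yaw 96.78 clock 15.45 q7 0.99 F [-0.1 -1.1  0.3]
row 0.0284 0.0765 0.3986 0.00300 turn deg 1.08
```

>>> send_rows --rows "0.028 0.076 0 0.003;0.028 0.076 0.1 0.003;0.028 0.076 0.2 0.003;0.028 0.076 0.3 0.003;0.028 0.076 0.4 0.003;0.028 0.076 0.4 0.003;0.028 0.076 0.4 0.003;0.028 0.076 0.4 0.003"

```text
clock: 16.12
tool_pos: [0.5916, 0.2959, 0.1415]
eef_rot: [-0.05, 0.999, 0.001, 0.001]
contact_force: [0.9, -0.2, 0.2]
opening: 1.001
finger_force: 0.0
```

```bash
python3 -c "
from h import *
row((.590,.2947,.057),95.7)"
```

```text
at [0.5916 0.2959 0.1415] yaw 95.73 clock 16.12 q7 0.89 F [ 0.9 -0.2  0.2]
row 0.0065 -0.0039 0.2817 0.00008 turn deg 0.03
```

>>> send_rows --rows "0.005 -0.004 0.05 0;0.005 -0.004 0.1 0;0.005 -0.004 0.15 0;0.005 -0.004 0.2 0;0.005 -0.004 0.25 0;0.005 -0.004 0.28 0;0.005 -0.004 0.28 0;0.005 -0.004 0.28 0"

```text
clock: 16.78
tool_pos: [0.5904, 0.2944, 0.0569]
eef_rot: [-0.05, 0.999, 0.001, 0.001]
contact_force: [-0.2, 0.2, -0.1]
opening: 1.0
finger_force: 0.0
```

>>> send_rows --rows "0 0 0 0;0 0 0 0;0 0 0 0;0 0 0 0;0 0 0 0;0 0 0 0;0 0 0 0" --jaw 1 --force 20

```text
clock: 17.37
tool_pos: [0.5897, 0.2938, 0.0559]
eef_rot: [-0.05, 0.999, 0.0, 0.0]
contact_force: [-0.5, -0.9, 3.6]
opening: 0.64
finger_force: 20.0
```

Gripped at 56.3 mm. Drawing it along the spindle axis.

>>> send_rows --rows "0.006 0 -0.012 0;0.015 0 -0.032 0;0.027 0 -0.058 0;0.039 0 -0.084 0;0.052 0 -0.111 0;0.065 0 -0.139 0;0.078 0 -0.167 0;0.091 0 -0.195 0;0.104 0 -0.223 0;0.113 0 -0.242 0"

```text
clock: 18.2
tool_pos: [0.5556, 0.2907, 0.1295]
eef_rot: [-0.05, 0.999, 0.0, 0.0]
contact_force: [-0.8, 0.2, -3.8]
opening: 0.638
finger_force: 20.0
```

>>> send_rows --rows "0.003 0 -0.05 0;0.003 0 -0.15 0;0.003 0 -0.25 0;0.003 0 -0.3 0;0.003 0 -0.3 0;0.003 0 -0.3 0"

```text
clock: 18.7
tool_pos: [0.5551, 0.2903, 0.2187]
eef_rot: [-0.05, 0.999, 0.0, 0.001]
contact_force: [-0.5, -0.8, -2.6]
opening: 0.637
finger_force: 20.0
```

```bash
python3 -c "
from h import *
row((.60,.05,.22),30)
p,d,c=snap('wrist','w14')
P=cloud(d,c,True); T=P.reshape(-1,3)
k=(abs(T[:,0]-.556)<.06)&(abs(T[:,1]-.29)<.04)&(T[:,2]>.12)&(p.min(2).ravel()>200); A=T[k]; print(len(A),A.mean(0) if len(A) else '',np.percentile(A,[2,98],axis=0))"
```

```text
at [0.5551 0.2903 0.2187] yaw 95.72 clock 18.7 q7 0.89 F [-0.5 -0.8 -2.6]
row -0.0693 -0.8121 -0.0047 0.18255 turn deg 65.72
543 [0.54227266 0.30310641 0.25998954] [[0.52872848 0.28824811 0.25323735]
 [0.56832284 0.30942342 0.27187585]]
```

>>> send_rows --rows "-0.01 -0.05 0 0.01;-0.02 -0.13 0 0.029;-0.03 -0.22 0 0.048;-0.04 -0.31 0 0.067;-0.05 -0.40 0 0.086;-0.06 -0.49 0 0.105;-0.065 -0.58 0 0.124;-0.07 -0.67 0 0.143;-0.07 -0.76 0 0.162;-0.07 -0.81 0 0.181"

```text
clock: 19.58
tool_pos: [0.5989, 0.0457, 0.216]
eef_rot: [0.5, 0.866, -0.003, -0.001]
contact_force: [-0.1, -0.3, -3.7]
opening: 0.637
finger_force: 20.0
```

```bash
python3 -c "
from h import *
row((.60,-.17,.20),-38)"
```

```text
at [0.5989 0.0457 0.216 ] yaw 29.98 clock 19.58 q7 0.37 F [-0.1 -0.3 -3.7]
row -0.6244 -0.3558 0.0562 0.18885 turn deg 67.98
```

>>> send_rows --rows "-0.04 -0.02 0 0.019;-0.1 -0.06 0 0.038;-0.17 -0.1 0 0.057;-0.24 -0.14 0.01 0.076;-0.31 -0.18 0.02 0.095;-0.38 -0.22 0.03 0.114;-0.45 -0.26 0.04 0.133;-0.52 -0.3 0.05 0.152;-0.58 -0.33 0.056 0.171;-0.624 -0.356 0.056 0.189"

```text
clock: 20.42
tool_pos: [0.6015, -0.167, 0.1988]
eef_rot: [0.899, 0.439, -0.002, -0.001]
contact_force: [-0.2, -0.5, -2.9]
opening: 0.638
finger_force: 20.0
```

```bash
python3 -c "
from h import *
row((.5777,-.307,.12),-80.9)"
```

```text
at [ 0.6015 -0.167   0.1988] yaw -37.93 clock 20.42 q7 -0.2 F [-0.2 -0.5 -2.9]
row -0.4158 0.2251 0.2634 0.11935 turn deg 42.97
```

>>> send_rows --rows "-0.03 0.02 0.02 0.015;-0.09 0.05 0.05 0.034;-0.16 0.09 0.08 0.053;-0.23 0.13 0.11 0.072;-0.3 0.17 0.14 0.091;-0.36 0.2 0.17 0.11;-0.4 0.22 0.2 0.119;-0.416 0.225 0.22 0.119;-0.416 0.225 0.22 0.119;-0.416 0.225 0.22 0.119"

```text
clock: 21.25
tool_pos: [0.5809, -0.3031, 0.1343]
eef_rot: [0.996, 0.086, -0.001, -0.001]
contact_force: [0.5, 0.7, -2.8]
opening: 0.636
finger_force: 20.0
```

```bash
cat > m15.py <<'E'
from meas import *
import sys
n=sys.argv[1]; row((.5777,-.307,.06),-80.9); p,d,c=snap('wrist',n); 
from plant import sensors
s=sensors.get_state(); T=s['tool_pos']; Rm=R.from_quat(s['eef_rot']).as_matrix()
P=cloud(d,c,True); L=(P-T)@Rm  # tool frame
k=(abs(L[...,0])<.05)&(abs(L[...,1])<.026)&(L[...,2]>-.06)&(L[...,2]<.03)&(p.min(2)>140)
A=L[k]; B=A[A[:,2]<-.02]
# top face plane by RANSAC on tool-frame points
rng=np.random.default_rng(0); best=None
for _ in range(400):
    a=A[rng.choice(len(A),3,False)]; nn=np.cross(a[1]-a[0],a[2]-a[0]); l=np.linalg.norm(nn)
    if l<1e-5: continue
    nn/=l
    if abs(nn[2])<.75: continue
    i=abs((A-a[0])@nn)<.001
    if best is None or i.sum()>best.sum(): best=i
Q=A[best]; nn=np.linalg.svd(Q-Q.mean(0),full_matrices=False)[2][2]; nn*=-np.sign(nn[2])
print(len(A),'top plane pts',len(Q),'mean(tool)',Q.mean(0).round(4),'range',Q.min(0).round(4),Q.max(0).round(4),'normal',nn.round(3),'lean',np.degrees(np.arccos(-nn[2])).round(1))
E
python3 m15.py w15; python3 stopchk.py
```

```text
at [ 0.5809 -0.3031  0.1343] yaw -80.15 clock 21.25 q7 -0.54 F [ 0.5  0.7 -2.8]
row -0.0124 0.0117 0.2476 0.00208 turn deg 0.75
6228 top plane pts 5374 mean(tool) [ 0.0229 -0.0008 -0.0353] range [-0.0111 -0.0258 -0.0518] [ 0.0354  0.0259 -0.0285] normal [ 0.431  0.002 -0.902] lean 25.5
railend ((0.2741762168885913, -0.306802406179834), 0.6360944477717082)
outer ((0.07952496562126044, -0.40220688673044336), 0.7397487421830495)
```

Stop unmoved, and the roll is held at 25.5° with its middle at the grasp point. Its lower rim should meet the plate at TCP z ≈ 0.024, and it should be upright at ≈ 0.0147. The lean now faces the back rail, so righting it pushes the plate home rather than out.

>>> send_rows --rows "-0.012 0.012 0.04 0.002;-0.012 0.012 0.1 0.002;-0.012 0.012 0.16 0.002;-0.012 0.012 0.22 0.002;-0.012 0.012 0.27 0.002;-0.012 0.012 0.31 0.002;-0.012 0.012 0.33 0.002;-0.012 0.012 0.33 0.002;-0.012 0.012 0.33 0.002"

```text
clock: 22.1
tool_pos: [0.5783, -0.3093, 0.0365]
eef_rot: [0.997, 0.078, 0.0, 0.0]
contact_force: [0.2, -0.1, -3.2]
opening: 0.639
finger_force: 20.0
```

```bash
python3 -c "
from h import *
row((.5777,-.307,.026),-80.9)"
```

```text
at [ 0.5783 -0.3093  0.0365] yaw -81.04 clock 22.1 q7 -0.49 F [ 0.2 -0.1 -3.2]
row -0.0006 -0.0079 0.0350 -0.00038 turn deg -0.14
```

>>> send_rows --rows "0 -0.006 0.01 0;0 -0.006 0.02 0;0 -0.006 0.03 0;0 -0.006 0.037 0;0 -0.006 0.037 0;0 -0.006 0.037 0" --force 9

```text
clock: 22.6
tool_pos: [0.5777, -0.3073, 0.0251]
eef_rot: [0.997, 0.078, -0.0, -0.0]
contact_force: [-0.3, -0.8, -2.7]
opening: 0.641
finger_force: 9.0
```

>>> send_rows --rows "0 0 0.003 0;0 0 0.006 0;0 0 0.009 0;0 0 0.012 0;0 0 0.012 0;0 0 0.012 0"

```text
clock: 23.1
tool_pos: [0.5775, -0.3075, 0.022]
eef_rot: [0.997, 0.078, -0.0, -0.0]
contact_force: [-2.0, 0.1, 1.3]
opening: 0.643
finger_force: 9.0
```

Rim contact as predicted. Continuing down with a softer grip.

>>> send_rows --rows "0 0 0.002 0;0 0 0.004 0;0 0 0.006 0;0 0 0.008 0;0 0 0.01 0;0 0 0.01 0" --force 6

```text
clock: 23.6
tool_pos: [0.5776, -0.3078, 0.0186]
eef_rot: [0.997, 0.078, -0.0, 0.0]
contact_force: [-3.5, -0.2, 3.9]
opening: 0.643
finger_force: 6.0
```

>>> send_rows --rows "0 0 0.002 0;0 0 0.004 0;0 0 0.006 0;0 0 0.008 0;0 0 0.01 0;0 0 0.01 0" --force 5

```text
clock: 24.1
tool_pos: [0.578, -0.3073, 0.0153]
eef_rot: [0.997, 0.078, 0.0, 0.0]
contact_force: [-1.3, -1.9, 0.3]
opening: 0.643
finger_force: 5.0
```

```bash
python3 m15.py w16; python3 stopchk.py
```

```text
at [ 0.578  -0.3073  0.0153] yaw -81.03 clock 24.1 q7 -0.49 F [-1.3 -1.9  0.3]
row -0.0009 -0.0010 -0.1489 -0.00036 turn deg -0.13
9424 top plane pts 5323 mean(tool) [ 0.0302 -0.0001  0.0057] range [ 0.0114 -0.026   0.0042] [0.0434 0.026  0.007 ] normal [-0.013  0.    -1.   ] lean 0.7
railend ((0.0700473449915755, -0.585746989054023), 0.6134469922383626)
outer ((0.1632126295695393, -0.4451561118123806), 0.7135522511270311)
```

```bash
sed -i 's/(L\[...,2\]<.03)/(L[...,2]<-.02)/' m15.py; python3 m15.py w17
```

```text
at [ 0.5782 -0.3072  0.0154] yaw -81.03 clock 24.2 q7 -0.49 F [-1.7 -0.2 -0.6]
row -0.0014 -0.0008 -0.1486 -0.00035 turn deg -0.13
3153 top plane pts 2811 mean(tool) [ 0.0206 -0.0027 -0.0425] range [ 0.0079 -0.0218 -0.0458] [ 0.0276  0.0203 -0.0402] normal [ 0.181 -0.005 -0.983] lean 10.4
```

Still leaning about 10°. At 3 N grip its own weight should right it softly.

>>> send_rows --rows "0 0 0 0;0 0 0 0;0 0 0.002 0;0 0 0.004 0;0 0 0.004 0;0 0 0.004 0" --force 3

```text
clock: 24.75
tool_pos: [0.5776, -0.307, 0.0142]
eef_rot: [0.997, 0.078, -0.0, -0.0]
contact_force: [-0.6, -1.0, -1.8]
opening: 0.65
finger_force: 3.0
```

```bash
python3 m15.py w18
```

```text
at [ 0.5776 -0.307   0.0142] yaw -81.04 clock 24.75 q7 -0.49 F [-0.6 -1.  -1.8]
row 0.0002 -0.0001 -0.1526 -0.00038 turn deg -0.14
2578 top plane pts 2298 mean(tool) [ 0.0193 -0.0029 -0.0436] range [-0.0134 -0.0218 -0.0475] [ 0.0257  0.0207 -0.0419] normal [ 0.119 -0.001 -0.993] lean 6.8
```

>>> send_rows --rows "0 0 0 0;0 0 0 0;0 0 0 0;0 0 0 0;0 0 0 0;0 0 0 0" --jaw -0.33

```text
clock: 25.3
tool_pos: [0.5779, -0.3073, 0.0145]
eef_rot: [0.997, 0.078, 0.0, -0.0]
contact_force: [-0.3, 0.3, 0.3]
opening: 0.665
finger_force: 0.0
```

```bash
python3 m15.py w19
```

```text
at [ 0.5779 -0.3073  0.0145] yaw -81.03 clock 25.3 q7 -0.49 F [-0.3  0.3  0.3]
row -0.0005 -0.0010 -0.1516 -0.00037 turn deg -0.13
1471 top plane pts 829 mean(tool) [ 0.0147 -0.0025 -0.0429] range [ 0.0023 -0.018  -0.0441] [ 0.0203  0.0205 -0.0415] normal [ 0.049 -0.001 -0.999] lean 2.8
```

Flat on the plate (top at 57.5 mm, expected 58). Opening and rising.

>>> send_rows --rows "0 0 0 0;0 0 0 0;0 0 0 0;0 0 0 0" --jaw -0.8

```text
clock: 25.68
tool_pos: [0.5777, -0.3073, 0.0144]
eef_rot: [0.997, 0.078, 0.0, -0.0]
contact_force: [-1.1, -0.4, -0.9]
opening: 0.895
finger_force: 0.0
```

>>> send_rows --rows "0 0 -0.03 0;0 0 -0.1 0;0 0 -0.2 0;0 0 -0.3 0;0 0 -0.4 0;0 0 -0.5 0;0.1 0 -0.55 0;0.2 0 -0.55 0;0.2 0 -0.55 0;0.2 0 -0.55 0"

```text
clock: 26.52
tool_pos: [0.6385, -0.2965, 0.1798]
eef_rot: [0.997, 0.08, 0.001, -0.0]
contact_force: [-1.1, 0.4, 0.2]
opening: 0.897
finger_force: 0.0
```

```bash
python3 -c "
from h import *
row((.53,-.25,.17),9.1); p,d,c=snap('wrist','w20'); t,dt,ct=snap('top','t20')
t0=np.load('pics/top0.npz')['p']
cv2.imwrite('pics/v20.png',np.hstack([cv2.resize(p[150:400,200:500,::-1],(440,367)),cv2.resize(t[195:315,380:500,::-1],(360,367),interpolation=cv2.INTER_CUBIC)]))"; python3 stopchk.py
```

```text
at [ 0.6385 -0.2965  0.1798] yaw -80.85 clock 26.52 q7 -0.66 F [-1.1  0.4  0.2]
row -0.3324 -0.2107 0.0321 -0.24987 turn deg -89.95
railend ((-0.1853576307347531, -1.2967411002490614), 0.45753037770589194)
outer ((0.061556781930679705, -0.2725632930434614), 0.7561291741000281)
```

View pics/v20.png

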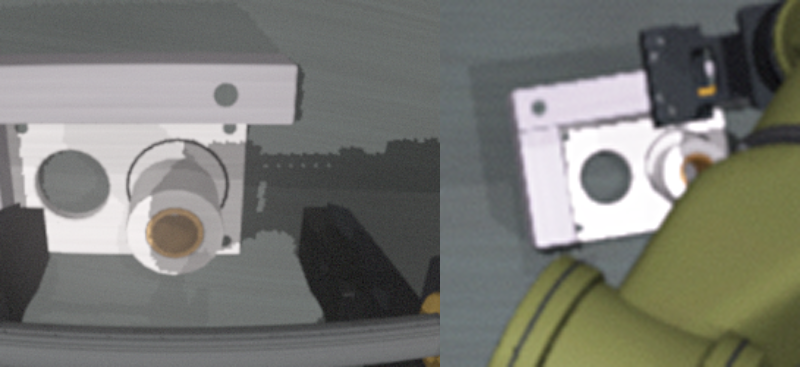

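The wrist view (left) shows the roll upright on the plate with pen-circle arc around its base; the plate is against the rail. I'll measure the roll against the circle and the plate against the stop, with the arm moved out of the top view.

>>> send_rows --rows "0.05 0 -0.2 0;-0.1 -0.3 -0.3 0;-0.3 -0.6 -0.3 0;-0.6 -0.9 -0.3 0;-0.6 -0.95 -0.3 0;-0.6 -0.95 -0.3 0;-0.6 -0.95 -0.3 0;-0.6 -0.95 -0.3 0;-0.6 -0.95 -0.3 0;-0.6 -0.95 -0.3 0"

```text
clock: 27.5
tool_pos: [0.4086, -0.0415, 0.2691]
eef_rot: [0.997, 0.079, -0.003, -0.002]
contact_force: [-0.2, -0.4, 0.4]
opening: 0.902
finger_force: 0.0
```

```bash
cat > m20.py <<'E'
from meas import *
from scipy.optimize import least_squares
def circ(q,x0): return least_squares(lambda t:np.hypot(*(q-t[:2]).T)-t[2],x0,loss='soft_l1',f_scale=.001).x.round(4)
for n,fish in(('w20',True),('tx',False)):
    if n=='tx': t,dt,ct=snap('top','tx')
    p,d,c=load(f'pics/{n}.npz'); P=cloud(d,c,fish); X,Y,Z=P[...,0],P[...,1],P[...,2]
    m=((Z>.052)&(Z<.065)&(abs(X-.578)<.05)&(abs(Y+.307)<.05)).astype(np.uint8)
    if m.sum()<50: print(n,'roll hidden'); continue
    x=max(cv2.findContours(m,0,1)[0],key=cv2.contourArea).reshape(-1,2)
    A=P[m>0]; nn=np.linalg.svd(A-A.mean(0),full_matrices=False)[2][2]
    print(n,'roll top',circ(onplane(x,c,.058,fish)[:,:2],[.578,-.307,.028]),'z',np.median(A[:,2]).round(4),'tilt~',np.degrees(np.arccos(abs(nn[2]))).round(1))
    measure(p,d,c,fish) if not fish else None
p,d,c=load('pics/w20.npz'); P=cloud(d,c,True); g=p.min(2).astype(int)
ok=(P[...,2]<.016)&(P[...,2]>.004)
q=P[...,:2]; r=np.hypot(q[...,0]-.5777,q[...,1]+.307)
m=ok&(g<115)&(r>.026)&(r<.038)&(P[...,1]>-.325); v,u=np.nonzero(m); print('circle',circ(onplane(np.c_[u,v],c,.01,True)[:,:2],[.578,-.307,.032]),len(u))
E
python3 m20.py
python3 - <<'E'
import sys; sys.path.insert(0,'.')
import os; os.chdir('.')
from h import *
a=np.load('pics/top0.npz')['p']; b=np.load('pics/tx.npz')['p']
for n,(r0,r1,c0,c1) in {'rail end':(206,236,445,495),'outer corner':(208,240,395,440),'tape':(185,225,330,362),'pipe':(145,190,345,385)}.items():
    f=lambda x:np.float32(cv2.cvtColor(x,cv2.COLOR_RGB2GRAY)[r0:r1,c0:c1]); print(n,np.round(cv2.phaseCorrelate(f(a),f(b))[0],2))
cv2.imwrite('pics/tfin.png',cv2.resize(b[195:315,380:520,::-1],None,fx=5,fy=5))
E
```

```text
w20 roll top [ 0.5721 -0.3065  0.0278] z 0.0574 tilt~ 0.6
tx roll top [ 0.5708 -0.3071  0.027 ] z 0.0573 tilt~ 0.8
stop corner [ 0.6118 -0.1918] yaw back/side [9.54 8.04] 36 33 z 0.0354
circle [ 0.578  -0.307   0.0314] 108
rail end [ 0.   -0.52]
outer corner [ 0.06 -0.23]
tape [0.16 0.02]
pipe [0.   0.62]
```

The roll is upright, but its axis sits about 6–8 mm from the circle centre towards the plate's −x. That is too close to the 8 mm limit, so I'll regrip it, lift it slightly and shift it +6.5 mm.

```bash
python3 -c "
from h import *
row((.5735,-.3067,.18),-80.9)"
```

```text
at [ 0.4081 -0.0406  0.2692] yaw -80.91 clock 27.55 q7 -0.92 F [-1.9  1.1  0.1]
row 0.4060 0.9645 0.2890 -0.00004 turn deg -0.01
```

>>> send_rows --rows "0.1 0.2 0 0;0.2 0.45 0 0;0.406 0.964 0 0;0.406 0.964 0.1 0;0.406 0.964 0.2 0;0.406 0.964 0.28 0;0.406 0.964 0.28 0;0.406 0.964 0.28 0;0.406 0.964 0.28 0;0.406 0.964 0.28 0"

```text
clock: 28.38
tool_pos: [0.578, -0.3138, 0.1832]
eef_rot: [0.997, 0.076, -0.002, -0.0]
contact_force: [-0.4, 1.4, -0.9]
opening: 0.899
finger_force: 0.0
```

```bash
python3 -c "
from h import *
row((.5735,-.3067,.025),-80.9)"
```

```text
at [ 0.578  -0.3138  0.1832] yaw -81.28 clock 28.38 q7 -0.57 F [-0.4  1.4 -0.9]
row -0.0092 -0.0252 0.5275 -0.00106 turn deg -0.38
```

>>> send_rows --rows "0 0 0 0;0 0 0.1 0;0 0 0.2 0;0 0 0.28 0;0 0 0.28 0;0 0 0.28 0"

```text
clock: 28.88
tool_pos: [0.5799, -0.3097, 0.1022]
eef_rot: [0.997, 0.079, -0.0, -0.001]
contact_force: [1.2, 0.1, 0.1]
opening: 0.899
finger_force: 0.0
```

```bash
python3 -c "
from h import *
row((.5735,-.3067,.025),-80.9)"
```

```text
at [ 0.5799 -0.3097  0.1022] yaw -80.98 clock 28.88 q7 -0.52 F [1.2 0.1 0.1]
row -0.0194 -0.0129 0.2575 -0.00022 turn deg -0.08
```

>>> send_rows --rows "-0.018 -0.01 0 0;-0.018 -0.01 0.05 0;-0.018 -0.01 0.1 0;-0.018 -0.01 0.15 0;-0.018 -0.01 0.2 0;-0.018 -0.01 0.24 0;-0.018 -0.01 0.257 0;-0.018 -0.01 0.257 0;-0.018 -0.01 0.257 0"

```text
clock: 29.63
tool_pos: [0.5746, -0.3094, 0.0248]
eef_rot: [0.997, 0.078, 0.0, 0.0]
contact_force: [0.5, -0.5, 0.1]
opening: 0.9
finger_force: 0.0
```

>>> send_rows --rows "0 0 0 0;0 0 0 0;0 0 0 0;0 0 0 0;0 0 0 0;0 0 0 0;0 0 0 0" --jaw 1 --force 12

```text
clock: 30.22
tool_pos: [0.5746, -0.3086, 0.0248]
eef_rot: [0.997, 0.078, 0.0, -0.0]
contact_force: [0.1, 2.6, 5.7]
opening: 0.643
finger_force: 12.0
```

```bash
python3 -c "
from h import *
row((.5735,-.3067,.025),-80.9)"
```

```text
at [ 0.5746 -0.3086  0.0248] yaw -81.03 clock 30.22 q7 -0.48 F [0.1 2.6 5.7]
row -0.0026 -0.0069 -0.0007 -0.00035 turn deg -0.13
```

>>> send_rows --rows "0 0 -0.008 0;0 0 -0.015 0;0 0 -0.015 0;0.006 -0.002 -0.015 0;0.014 -0.004 -0.015 0;0.022 -0.005 -0.015 0;0.022 -0.005 -0.015 0;0.022 -0.005 -0.015 0;0.022 -0.005 -0.015 0"

```text
clock: 30.97
tool_pos: [0.5806, -0.3065, 0.0287]
eef_rot: [0.997, 0.078, -0.0, -0.0]
contact_force: [0.2, -0.6, -2.8]
opening: 0.64
finger_force: 12.0
```

>>> send_rows --rows "0 0 0.005 0;0 0 0.009 0;0 0 0.012 0;0 0 0.015 0;0 0 0.015 0;0 0 0.015 0"

```text
clock: 31.47
tool_pos: [0.5805, -0.3066, 0.0249]
eef_rot: [0.997, 0.078, -0.0, -0.0]
contact_force: [-2.0, 1.5, 3.5]
opening: 0.64
finger_force: 12.0
```

>>> send_rows --rows "0 0 0 0;0 0 0 0;0 0 0.002 0;0 0 0.002 0;0 0 0.002 0" --force 4

```text
clock: 31.88
tool_pos: [0.5808, -0.3065, 0.0242]
eef_rot: [0.997, 0.078, 0.0, -0.0]
contact_force: [-2.6, 1.8, 4.7]
opening: 0.647
finger_force: 4.0
```

Set down. Releasing gently, rising and checking from two cameras.

>>> send_rows --rows "0 0 -0.002 0;0 0 -0.002 0;0 0 -0.002 0" --jaw -0.33

```text
clock: 32.13
tool_pos: [0.5811, -0.3068, 0.0242]
eef_rot: [0.997, 0.078, 0.0, 0.0]
contact_force: [0.5, 0.9, 0.5]
opening: 0.667
finger_force: 0.0
```

>>> send_rows --rows "0 0 0 0;0 0 0 0;0 0 0 0;0 0 0 0;0 0 -0.05 0;0 0 -0.15 0;0 0 -0.3 0;0 0 -0.4 0;0 0 -0.5 0;0 0 -0.5 0" --jaw -0.8

```text
clock: 32.97
tool_pos: [0.5837, -0.3097, 0.1824]
eef_rot: [0.997, 0.078, 0.005, 0.004]
contact_force: [0.6, -0.9, 0.2]
opening: 0.899
finger_force: 0.0
```

>>> send_rows --rows "0.05 0 0 0;0.12 0 0 0;0.2 0 0 0;0.2 0 0 0;0.2 0 0 0;0.2 0 0 0"

```text
clock: 33.47
tool_pos: [0.6388, -0.2977, 0.1745]
eef_rot: [0.997, 0.078, -0.001, 0.0]
contact_force: [0.6, -0.2, -0.2]
opening: 0.898
finger_force: 0.0
```

```bash
python3 -c "
from h import *
row((.53,-.25,.17),9.1); snap('wrist','w20')"
```

```text
at [ 0.6388 -0.2977  0.1745] yaw -81.08 clock 33.47 q7 -0.65 F [ 0.6 -0.2 -0.2]
row -0.3336 -0.2132 0.0153 0.24950 turn deg 89.82
```

>>> send_rows --rows "0.05 0 -0.2 0;-0.1 -0.3 -0.3 0;-0.3 -0.6 -0.3 0;-0.6 -0.9 -0.3 0;-0.6 -0.95 -0.3 0;-0.6 -0.95 -0.3 0;-0.6 -0.95 -0.3 0;-0.6 -0.95 -0.3 0;-0.6 -0.95 -0.3 0;-0.6 -0.95 -0.3 0"

```text
clock: 34.35
tool_pos: [0.4117, -0.0407, 0.2643]
eef_rot: [0.997, 0.079, -0.003, -0.002]
contact_force: [-1.4, 0.4, -0.2]
opening: 0.899
finger_force: 0.0
```

```bash
python3 m20.py
python3 - <<'E'
from meas import *
p,d,c=load('pics/tx.npz'); P=cloud(d,c); g=p.min(2)
w=((g>215)&(P[...,2]<.03)).astype(np.uint8); w[:235]=0;w[310:]=0;w[:,:415]=0;w[:,500:]=0
cs,h=cv2.findContours(w,cv2.RETR_CCOMP,cv2.CHAIN_APPROX_NONE)
for k,x in enumerate(cs):
    if cv2.contourArea(x)>100:
        r=cv2.minAreaRect(onplane(x.reshape(-1,2),c,.01)[:,:2].astype(np.float32)); print(h[0][k][3],cv2.boundingRect(x),np.round(r[0],4),np.round(r[1],4),round(r[2],2))
E
```

```text
w20 roll top [ 0.578  -0.3055  0.0277] z 0.0575 tilt~ 0.5
tx roll top [ 0.5769 -0.3063  0.0266] z 0.0578 tilt~ 0.7
stop corner [ 0.6118 -0.1902] yaw back/side [ 9.12 10.41] 34 29 z 0.0354
circle [ 0.5777 -0.3072  0.0317] 122
-1 (421, 235, 59, 38) [ 0.5693 -0.2795] [0.0949 0.1482] 9.16
12 (425, 243, 21, 20) [ 0.5669 -0.2424] [0.0506 0.0512] 45.25
```

Roll to circle is now about 2 mm (wrist) to 3 mm (top), and flat. One last check of the plate's flushness from the earlier wrist pose.

>>> send_rows --rows "0 0 0 -0.25;0 0 0 -0.25;0 0 0 -0.25;0 0 0 -0.25;0 0 0 -0.25;0 0 0 -0.25;0 0 0 -0.25;0 0 0 -0.25;0 0 0 -0.25;0 0 0 -0.25"

```text
clock: 35.23
tool_pos: [0.4172, -0.045, 0.2646]
eef_rot: [0.761, 0.648, -0.0, 0.0]
contact_force: [0.5, 0.3, -0.4]
opening: 0.902
finger_force: 0.0
```

>>> send_rows --rows "0 0 0 -0.02;0 0 0 -0.04;0 0 0 -0.053;0 0 0 -0.053"

```text
clock: 35.57
tool_pos: [0.4172, -0.045, 0.2646]
eef_rot: [0.645, 0.764, 0.0, 0.0]
contact_force: [0.0, -0.7, 0.3]
opening: 0.898
finger_force: 0.0
```

```bash
python3 -c "
from h import *
row((.53,-.25,.22),9.1)"
```

```text
at [ 0.4172 -0.045   0.2646] yaw 9.65 clock 35.57 q7 0.28 F [ 0.  -0.7  0.3]
row -0.7367 0.2561 0.1489 0.00152 turn deg 0.55
```

>>> send_rows --rows "-0.1 0.03 0 0;-0.2 0.07 0 0;-0.32 0.11 0.03 0.0015;-0.44 0.15 0.06 0.0015;-0.55 0.19 0.09 0.0015;-0.65 0.23 0.12 0.0015;-0.737 0.256 0.15 0.0015;-0.737 0.256 0.15 0.0015;-0.737 0.256 0.15 0.0015;-0.737 0.256 0.15 0.0015"

```text
clock: 36.4
tool_pos: [0.5297, -0.2484, 0.2192]
eef_rot: [0.649, 0.761, -0.0, -0.001]
contact_force: [0.1, -0.5, 0.2]
opening: 0.899
finger_force: 0.0
```

Run:
```python
from meas import *
from plant import sensors
p,d,c=snap('wrist','w21'); C,th,y2,P=measure(p,d,c); g=p.min(2); Z=P[...,2]
ex=np.array([np.cos(np.radians(9.05)),np.sin(np.radians(9.05))]);ey=np.array([-ex[1],ex[0]])
def fr(q): return (np.array(q)-C)@np.c_[ex,ey]
# dark blobs on plate: predict dot places in the corner frame and refine
v,u=np.mgrid[:480,:640]; Q=onplane(np.c_[u.ravel(),v.ravel()],c,.01,True)[:,:2]; F=((Q-C)@np.c_[ex,ey]).reshape(480,640,2)
for n,(a,b) in {'d1':(-.09,-.01),'d2':(-.01,-.01),'d3':(-.09,-.14),'d4':(-.01,-.14)}.items():
    m=((np.hypot(F[...,0]-a,F[...,1]-b)<.008)&(g<140)&(Z<.015)&(Z>.006)); print(n,m.sum(),(F[m].mean(0)*1e3).round(1) if m.sum() else '')
def edge(m,ax,sel):
    x=max(cv2.findContours(m.astype(np.uint8),0,1)[0],key=cv2.contourArea).reshape(-1,2); f=fr(onplane(x,c,.01,True)[:,:2])*1e3; s=f[sel(f)]; k=np.polyfit(s[:,1-ax],s[:,ax],1); print('edge',ax,np.median(s[:,ax]).round(2),'slope deg',np.degrees(k[0]).round(2),len(s))
w=(g>130)&(Z<.016)&(F[...,0]>-.12)&(F[...,0]<.01)&(F[...,1]>-.17)&(F[...,1]<.01)
edge(w,0,lambda f:(f[:,0]<-90)&(f[:,1]>-135)&(f[:,1]<-15)); edge(w,1,lambda f:(f[:,1]<-140)&(f[:,0]<-20)&(f[:,0]>-90))
s=sensors.get_state(); print('clock',s['clock'])
```

```text
stop corner [ 0.6099 -0.1914] yaw back/side [8.88 9.37] 93 80 z 0.0347
d1 48 [-89.9 -10.6]
d2 61 [ -9.4 -10.4]
d3 56 [ -89.8 -141.3]
d4 34 [  -9.2 -141.4]
edge 0 -100.26 slope deg -0.55 113
edge 1 -158.39 slope deg -8.3 110
clock 36.45
```

The plate is flush: its dots centre at (−49.6, −75.9) mm against (−50, −75), it is square to within about 0.2°, and the stop's corner has not moved measurably. Handing in.

```bash
python3 -c "
from plant import finish_job
print(finish_job())"
```

```text
the job is handed in; nothing more can be done
None
```

The job is handed in at about 36 s, and the hand-in returned no verdict: the plate lies flush in the stop's corner (within about 1 mm, square to about 0.2°), the roll stands flat 2–3 mm from the pen circle's centre after one regrip, and the stop shows no movement beyond about 1 mm.

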